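# Crack a walnut with the nutcracker at the grill counter

### The arm

A 6-joint arm with a two-finger parallel gripper is mounted at the origin on the work surface. World frame = base frame: x ahead of the robot, y to its left, z up, the work surface at z = 0. Lengths are in m, angles in rad, forces in N, time in s.
With the tool pointing down it reaches from about 0.25 to 0.725 m from the base axis. Payload 4 kg.
Tool frame: the origin (TCP) lies midway between the tips of the shut fingers; the grasp point (between the pads) lies 19 mm behind it; z points along the fingers, y is the direction in which the jaws open and shut (so a half turn about z gives the same grasp; the last joint's range is limited). The gripper opens to 85 mm and grips with 20 to 120 N. Pads are 22 mm wide; open, the fingers measure 114 mm over their backs; the gripper's body (76 mm by 85 mm) begins 54 mm behind the grasp point. The pads swing forward as they close: fully open they stand 13 mm farther back than shut.
Start: joints at [-1.242, 0.241, 0.005, 1.335, 0, 1.571], TCP at [0.161, -0.473, 0.231] pointing down, gripper open.
Joint ranges: [-2.72, 2.72], [-1.05, 1.87], [-1.09, 1.28], [-1.99, 2.15], [-1.42, 1.44], [-3.14, 3.14]. Speed limits (rad/s): [2.79, 2.79, 3.14, 3.14, 3.14, 3.14].

### API

Orientations are given as a unit quaternion [x, y, z, w].
In Python, from workcell import monitor, cams, order gives the robot as it stands.
- The arm moves only by the tool send_rows, never from a script. Its argument "moves" is a list of rows, each a list of 4 numbers: the shift along the tool's x, y, z as a fraction of full scale, then the turn about the tool's z as a fraction of full scale. A call has 1 to 20 rows; each row shifts and turns the commanded pose from where the row before left it, along the tool's axes as they then stand; what a row does not reach is not made up. Full scale, the value 1, is 100 cm for a shift and 0.1 rad for a turn. A row lasts 1/10 s, in which the tool goes at most 50 mm and 8.59 degrees, less where a joint would pass 70% of its speed; a pose out of reach is approached as far as the arm can. A call with a number of a shift or a turn outside -1 to 1 is refused whole. A call with a gripper value outside its range is refused whole. "claw" is the gripper's target within -1 to 1 (fully open at 1, half-way at 0, shut at -1), set as the call begins (left out, the last holds). The fingers move at their own pace and stop on an object; the grip force is fixed at half the most. Time passes only in rows, so rows that do not move let the fingers close. It gives the time, the measured TCP pose, the force and the opening at its end, in the units of the state.
- monitor.get_obs(): the state, without advancing time (a new reading comes with each control period).
- cams.camera(name): name is "scene" or "top" or "wrist"; returns (picture, depth): 400x640x3 uint8, blue, green, red; 400x640 float32, m along the optical axis (not along the pixel's ray), 0 where there is no reading.
- cams.camera_info(name): a dict with "intrinsics" (3x3 intrinsics, pixels), "T" (4x4, takes a point from camera to world coordinates); the wrist camera has in their place "mount" (4x4, takes a point from camera to tool coordinates, whose origin is the TCP and whose axes are the flange's). Camera axes: x right, y up, looking along -z (the intrinsics and any distortion apply to the point x, -y, -z); pixel columns grow to the right and rows downward; lengths in m; the calibration is good to about 2 mm. A picture is of the moment at which its call begins: read the wrist's pose just before it. camera_info takes no time and is no camera call.
- order.job_done(): hands the job in, once; it reports no verdict.
The state is a dict: "clock": time; "joint_pos": joint angles; "joint_vel": joint speeds; "tau": joint torques, N m; "eef_pos": TCP position; "tool_rot": TCP orientation; "ft_force": force on the tool from outside, world axes, zero at the start; "ft_torque": the same for the moment, N m; "grip_width": finger opening in m.
Only numpy, scipy, OpenCV 4.12 (cv2) and the standard library are available. Lean on these libraries where they do the work, as an engineer would, in place of code of your own. Each camera call takes 0.05 s, during which the arm holds its last target.

### The job

Crack the walnut with the nutcracker: lay it between the two ridged jaws with its seam running along the tool, squeeze the handles together just until the shell gives without crushing the kernel, then let the handles spring open, take out the cracked nut and put it in the blue bowl. Leave the nutcracker lying on the counter and do not disturb the clamp-lid jar, the funnel or the foil box.

Things in the scene. Friction and masses are not known exactly. Their poses are not given: they have to be found in the camera images.
- cracker: Steel nutcracker with red handles, lying flat, loose, 260 g: two arms 18 mm tall, 8-9 mm thick, joined by an upright pivot at one end (boss radius 10.5 mm); a spring holds them open. Origin under the pivot on the counter; z up; x runs along the open tool's mid-line to the handle ends at x = 156 mm. This body is the +y arm. Clear width between open arms: 32 mm at x 16, 30 at 38, 38 at 54, 37 at 70, 43 at 80
- cracker_handle (a joint): angle (rad) the handles are squeezed: 0 = open as the spring holds them, 0.36 = nearly touching. Jaw gap at x = 54 mm: about 38 mm - 54 mm x angle; outside width at x = 132 mm: 67 mm - 132 mm x angle. The spring alone takes 1 to 3 N on each handle at x = 132 mm. The jaws meet the nut at about 0.2 and it cracks at about 0.23 to 0.26. Let go, it springs back to 0
- jaw_a (a point): middle of the +y arm's ridged, slightly hollow jaw face, 54 mm from the pivot, 9 mm above the counter; the jaws reach from x = 38 to 70 mm along the tool
- jaw_b (a point): middle of the other arm's ridged jaw face, 38 mm opposite jaw_a when open; the nut's place is midway between the two, resting on the counter
- grip_a (a point): point on the outer face of the +y handle, 132 mm from the pivot along the tool, 9 mm above the counter: squeeze here
- grip_b (a point): point on the outer face of the other handle, opposite grip_a
- nut: Walnut, 33 mm long (x), 27 mm wide across its cheeks (y), 26 mm tall, 20 g; origin at its centre, 12.5 mm above what it rests on; z up. Its raised dark seam runs lengthwise round it in the x-z plane: from above, a line along x. It cracks only when pressed across the seam, on the two cheeks (y), at about 30 N, or 13 to 17 N on each handle at x = 132 mm; pressing its ends (x) does not crack it
- nut_crack (a joint): how far the shell has caved in (m): 0 = whole; the resistance peaks at about 0.001, then the shell gives suddenly and stays at 0.0039 = cracked, with the +y cheek sunk by 4 mm and the pale kernel showing there
- nut_crush (a joint): how far the kernel has been crushed (m): 0 = kernel good. It starts to move only beyond about 48 N on the nut, and 0.0015 (the kernel is spoilt) takes about 66 N on the nut, which is 27 to 31 N on each handle 132 mm from the pivot
- board: Small dark wooden board 120 x 100 x 18 mm on which the walnut starts; origin centre of its underside, z up
- bowl: Blue ceramic bowl, rim radius 62 mm, 48 mm tall, wall 4 mm, inner floor 5 mm above the counter, loose, 300 g; origin centre of its underside, z up
- jar: Glass jar with wire-clamp lid and orange gasket, 80 mm diameter, 99 mm tall; origin centre of its underside; to be left alone
- funnel: White plastic funnel standing on its wide mouth, 90 mm diameter, 98 mm tall; origin centre of its underside; to be left alone
- foil_box: Closed foil dispenser box, 54 x 310 x 54 mm, long along its y; origin centre of its underside; to be left alone
Mind the look-alikes: they are no part of the job. There is more than one size of the bowl; the job needs the middle-sized.

How it is judged:
By the outcome, as a careful person would: the job done as asked, in the order asked, and still so for the second after the job is handed in, with the robot touching nothing.
It also fails if it takes over 67 s, if anything falls off the work surface, if the arm or the gripper's body presses on something with over 40 N, if the wrist force passes 120 N, or if a joint passes its speed limit or range.

## Working session

There is one attempt and no reset: what is moved stays moved. The work goes in short steps, Python scripts to look and compute and a tool call to move; the robot and the scene stay as the last step left them, time stands still between calls to the robot, and variables do not carry over. Pictures are saved under pics/ and viewed, and the job is handed in when it is done.

Besides the shell and the picture viewer there is one more tool, called by a JSON object that holds its "method" and its "body", one argument or row to a line. send_rows: Moves the arm, as the interface text tells. Its arguments: {"type":"object","properties":{"moves":{"type":"array","items":{"type":"array","items":{"type":"number","minimum":-1,"maximum":1}}},"claw":{"type":"number"}},"required":["moves"]}

```bash
mkdir -p pics; ls
cat > h.py <<'E'
import numpy as np, cv2
from workcell import monitor, cams, order
def grab(n):
    o=monitor.get_obs(); p,d=cams.camera(n); i=cams.camera_info(n)
    np.savez('last_'+n+'.npz',p=p,d=d)
    return o,p,d,i
E
python3 - <<'E'
from h import *
for n in ['scene','top']:
    o,p,d,i=grab(n); cv2.imwrite(f'pics/{n}0.png',p); print(n,i)
print(o)
E
```

```text
pics
scene {'intrinsics': array([[368.17042591,   0.        , 312.88751297],
       [  0.        , 368.17042591, 203.27542118],
       [  0.        ,   0.        ,   1.        ]]), 'T': array([[-0.73413496, -0.55851955,  0.38613699,  1.00414782],
       [ 0.67887879, -0.61465927,  0.40164357,  0.45969164],
       [ 0.01301689,  0.5570008 ,  0.83040994,  1.01620522],
       [ 0.        ,  0.        ,  0.        ,  1.        ]])}
top {'intrinsics': array([[480.8932735 ,   0.        , 324.20601455],
       [  0.        , 480.8932735 , 201.71012334],
       [  0.        ,   0.        ,   1.        ]]), 'T': array([[-0.02442984,  0.98785878, -0.1534217 ,  0.39073071],
       [-0.9993044 , -0.02845629, -0.02410321, -0.01576756],
       [-0.02817638,  0.15272614,  0.9878668 ,  1.24854775],
       [ 0.        ,  0.        ,  0.        ,  1.        ]])}
{'clock': 0.05, 'joint_pos': array([-1.24199208e+00,  2.41405328e-01,  3.75986294e-03,  1.33521364e+00,
       -2.07305508e-05,  1.57080293e+00]), 'joint_vel': array([-0.00012866, -0.00119693,  0.00181784, -0.00053491, -0.00040242,
       -0.00019477]), 'tau': array([ 1.96461715e-04, -3.73492992e+01,  2.53291333e+01,  1.10134820e-02,
        2.75231639e-05,  2.42185472e-07]), 'eef_pos': array([ 0.16124948, -0.47262939,  0.23043038]), 'tool_rot': array([ 9.86516396e-01,  1.63659210e-01, -1.79028753e-04, -1.01578599e-03]), 'ft_force': array([-0.18354037, -0.24959988,  0.19737247]), 'ft_torque': array([ 0.04619459,  0.03294794, -0.0135345 ]), 'grip_width': 0.0850671882944586}
```

View pics/scene0.png

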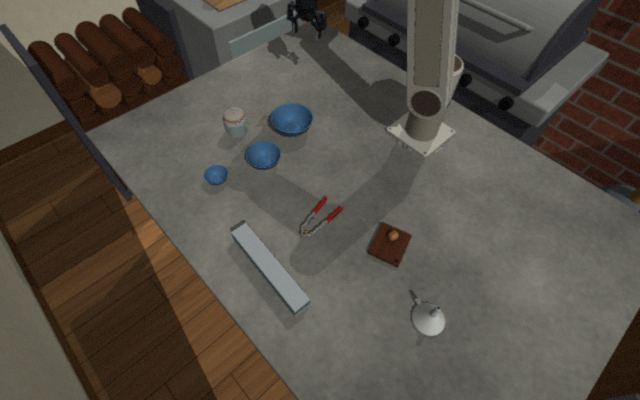

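View pics/top0.png

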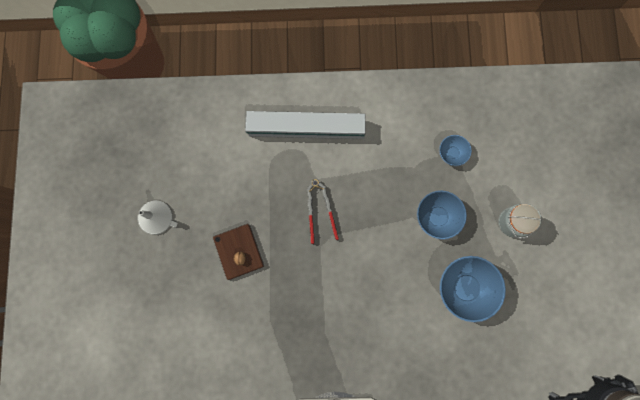

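Top view: the pivot of the nutcracker is at (316,184) with its handles pointing down to (312,243) and (338,240). The nut is on the board at (240,258). Three bowls could be the one meant: small (456,151), middle (442,215) and large (473,289). I'll measure them and enlarge the crop.

```bash
cat >> h.py <<'E'
def px2w(u,v,z,i,T=None):
    K=i['intrinsics']; T=i['T'] if T is None else T
    r=T[:3,:3]@np.array([(u-K[0,2])/K[0,0],-(v-K[1,2])/K[1,1],-1.])
    s=(z-T[2,3])/r[2]; return T[:3,3]+s*r
def cloud(d,i,T=None):
    K=i['intrinsics']; T=i['T'] if T is None else T
    v,u=np.mgrid[:d.shape[0],:d.shape[1]]
    P=np.stack([(u-K[0,2])/K[0,0]*d,-(v-K[1,2])/K[1,1]*d,-d],-1)
    return P@T[:3,:3].T+T[:3,3]
def wristT(o,i):
    from scipy.spatial.transform import Rotation as R
    T=np.eye(4); T[:3,:3]=R.from_quat(o['tool_rot']).as_matrix(); T[:3,3]=o['eef_pos']
    return T@i['mount']
E
python3 - <<'E'
from h import *
z=np.load('last_top.npz'); p,d=z['p'],z['d']; i=cams.camera_info('top')
W=cloud(d,i)
hsv=cv2.cvtColor(p,cv2.COLOR_BGR2HSV)
m=cv2.inRange(hsv,(95,90,30),(125,255,255))
n,l,s,c=cv2.connectedComponentsWithStats(m)
for k in range(1,n):
    if s[k,4]>200:
        q=W[(l==k)&(d>0)]; rim=q[q[:,2]>q[:,2].max()-.008]
        print('bowl',c[k],q[:,2].max(),'xy range',rim[:,:2].min(0),rim[:,:2].max(0),'ctr',(rim[:,:2].min(0)+rim[:,:2].max(0))/2)
print('pivot',px2w(316,184,.015,i),'h1',px2w(312,243,.018,i),'h2',px2w(338,240,.018,i))
print('nut',px2w(240,258,.03,i), W[258,240], W[245,225],W[300,200])
cv2.imwrite('pics/top0c.png',cv2.resize(p[160:300,190:350],None,fx=5,fy=5,interpolation=cv2.INTER_CUBIC)[:,:800][:600] if 0 else cv2.resize(p[165:285,200:350],None,fx=5,fy=5,interpolation=cv2.INTER_CUBIC))
cv2.imwrite('pics/top0b.png',cv2.resize(p[120:340,390:560],None,fx=2.7,fy=2.7,interpolation=cv2.INTER_CUBIC))
i=cams.camera_info('wrist');print(i)
E
```

```text
bowl [454.96116505 150.01664355] 0.03491651985257693 xy range [ 0.66703264 -0.36663382] [ 0.74402135 -0.28848185] ctr [ 0.705527   -0.32755784]
bowl [441.50417827 214.5448468 ] 0.051785977531985106 xy range [ 0.47753775 -0.33860425] [ 0.59669045 -0.21982761] ctr [ 0.5371141  -0.27921593]
bowl [472.2611465  288.52198969] 0.06827298379524582 xy range [ 0.27688197 -0.4152947 ] [ 0.43111353 -0.26125076] ctr [ 0.35399775 -0.33827273]
pivot [0.62973399 0.03462602 0.015     ] h1 [0.4758909  0.04809423 0.018     ] h2 [ 0.48179547 -0.01858952  0.018     ]
nut [0.44195092 0.2306859  0.03      ] [0.4412272  0.22720363 0.0472175 ] [0.47649591 0.2713922  0.02030892] [ 0.33859021  0.34029205 -0.00227136]
{'intrinsics': array([[311.8239447 ,   0.        , 317.8236119 ],
       [  0.        , 311.8239447 , 199.42750227],
       [  0.        ,   0.        ,   1.        ]]), 'mount': array([[-4.60671087e-04,  9.58039959e-01,  2.86634304e-01,
         7.29565512e-02],
       [ 9.99999515e-01,  1.91731105e-04,  9.66335150e-04,
         5.10976902e-04],
       [ 8.70830976e-04,  2.86634610e-01, -9.58039583e-01,
        -1.43002250e-01],
       [ 0.00000000e+00,  0.00000000e+00,  0.00000000e+00,
         1.00000000e+00]])}
```

View pics/top0c.png

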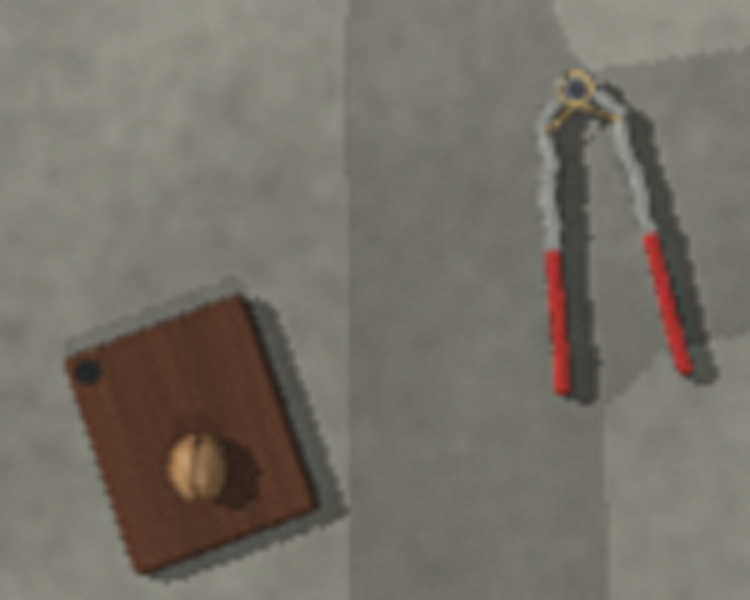

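View pics/top0b.png

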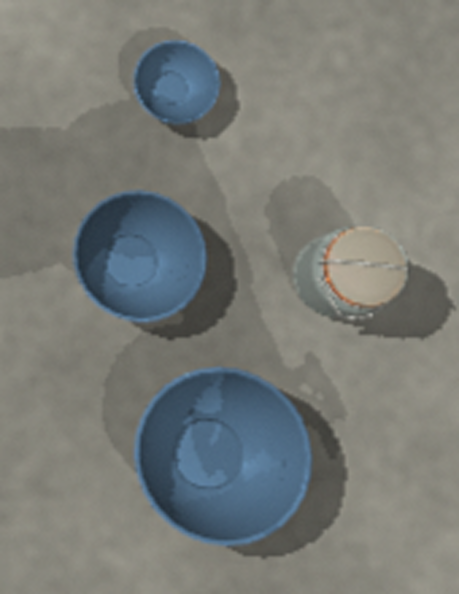

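The middle bowl at (442,215) measures about 60 mm in rim radius and 50 mm tall, which matches 62/48. The small one (~39 mm) and the large one (~77 mm) don't fit. Bowl centre is about (0.537, -0.279). Next I move over the nut for a wrist view.

{"method": "send_rows", "body": {
  "moves": [
    [0.031,-0.036,0.004,0],
    [0.031,-0.036,0.004,0],
    [0.031,-0.036,0.004,0],
    [0.031,-0.036,0.004,0],
    [0.031,-0.036,0.004,0],
    [0.031,-0.036,0.004,0],
    [0.031,-0.036,0.004,0],
    [0.031,-0.036,0.004,0],
    [0.031,-0.036,0.004,0],
    [0.031,-0.036,0.004,0],
    [0.031,-0.036,0.004,0],
    [0.031,-0.036,0.004,0],
    [0.031,-0.036,0.004,0],
    [0.031,-0.036,0.004,0],
    [0.031,-0.036,0.004,0],
    [0.031,-0.036,0.004,0]
  ]
}}

```text
clock: 1.7
eef_pos: [0.4581, 0.1967, 0.1673]
tool_rot: [0.981, 0.192, -0.004, -0.016]
ft_force: [0.7, -0.2, 0.6]
grip_width: 0.0851
```

{"method": "send_rows", "body": {
  "moves": [
    [0,0,0,-1],
    [0,0,0,-1],
    [0,0,0,-1],
    [0,0,0,-1],
    [0,0,0,-1],
    [0,0,0,-1],
    [0,0,0,-1],
    [0,0,0,-1],
    [0,0,0,-1],
    [0,0,0,-1],
    [0,0,0,-1],
    [0,0,0,-1],
    [0,0,0,-0.5],
    [0,0,0,0]
  ],
  "claw": 0.3
}}

```text
clock: 3.1
eef_pos: [0.4576, 0.1947, 0.1675]
tool_rot: [0.685, 0.729, 0.006, -0.015]
ft_force: [0.4, -0.9, 0.1]
grip_width: 0.0555
```

```bash
cat >> h.py <<'E'
def yaw(o):
    from scipy.spatial.transform import Rotation as R
    m=R.from_quat(o['tool_rot']).as_matrix(); return np.arctan2(m[1,0],m[0,0])
def tool(o,target,tyaw=None):
    """tool-frame shift from measured pose to target, and turn in units"""
    from scipy.spatial.transform import Rotation as R
    m=R.from_quat(o['tool_rot']).as_matrix()
    s=m.T@(np.array(target)-o['eef_pos'])
    t=0 if tyaw is None else -((tyaw-yaw(o)+np.pi)%(2*np.pi)-np.pi)*10
    return s.round(4),round(t,2)
def st(o): print('t',round(o['clock'],2),'pos',o['eef_pos'].round(4),'yaw',np.degrees(yaw(o)).round(2),'F',o['ft_force'].round(1),'w',round(o['grip_width']*1000,2),'j',o['joint_pos'].round(2))
E
python3 - <<'E'
from h import *
o,p,d,i=grab('wrist'); st(o); cv2.imwrite('pics/w1.png',p)
E
```

```text
t 3.1 pos [0.4576 0.1947 0.1675] yaw 93.57 F [ 0.4 -0.9  0.1] w 55.55 j [ 0.38  0.27 -0.12  1.18  0.03  1.89]
```

View pics/w1.png

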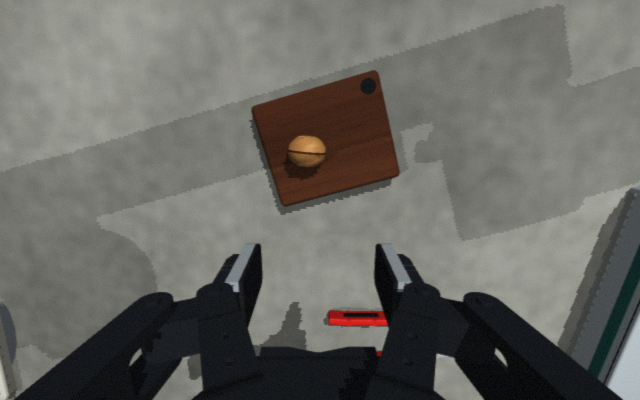

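The nut is at (307,151) on the board, with its seam running nearly horizontal in the picture. Now measuring centre and seam direction.

Run:
```python
from h import *
from scipy.spatial.transform import Rotation as R
z=np.load('last_wrist.npz'); p,d=z['p'],z['d']; i=cams.camera_info('wrist'); o=monitor.get_obs(); st(o)
m=R.from_quat(o['tool_rot']).as_matrix(); print('tool z',m[:,2].round(4))
T=wristT(o,i); W=cloud(d,i,T)
roi=np.zeros(d.shape,bool); roi[100:200,255:395]=1
nm=roi&(d>0)&(W[...,2]>.0235); 
q=W[nm]; print('nut',nm.sum(),q.min(0).round(4),q.max(0).round(4))
b=W[roi&(W[...,2]>.012)&(W[...,2]<.0215)]; print('board z',np.median(b[:,2]), 'counter',np.median(W[20:80,100:200,2]))
# seam: dark pixels in nut
g=cv2.cvtColor(p,cv2.COLOR_BGR2GRAY)
er=cv2.erode(nm.astype(np.uint8),np.ones((5,5)))>0
sm=er&(g<np.percentile(g[er],12))
pts=W[sm]; c=pts[:,:2].mean(0); u,s,v=np.linalg.svd(pts[:,:2]-c); print('seam',c.round(4),np.degrees(np.arctan2(v[0,1],v[0,0])),s,sm.sum())
for f in [.028,.031,.036,.040]:
    h=W[roi&(W[...,2]>f)]; r=cv2.minAreaRect(h[:,:2].astype(np.float32)*1000); print(f,r)
cv2.imwrite('pics/w1c.png',cv2.resize(p[120:185,260:350],None,fx=8,fy=8,interpolation=cv2.INTER_CUBIC))
```

```text
t 3.15 pos [0.4577 0.1947 0.1676] yaw 93.52 F [ 0. -0. -0.] w 55.64 j [ 0.38  0.27 -0.12  1.18  0.03  1.89]
tool z [-0.0134  0.0296 -0.9995]
nut 957 [0.4266 0.219  0.0309] [0.4603 0.2458 0.047 ]
board z 0.018426894162334728 counter 0.0008022398357646343
seam [0.4425 0.2302] 8.648510868512679 [0.0776513  0.02544749] 72
0.028 ((448.4242858886719, 236.23309326171875), (44.932640075683594, 30.952680587768555), 40.02648162841797)
0.031 ((448.4242858886719, 236.23309326171875), (44.932640075683594, 30.952680587768555), 40.02648162841797)
0.036 ((448.8822326660156, 237.18873596191406), (43.7003288269043, 29.054418563842773), 41.37943649291992)
0.04 ((449.32098388671875, 238.77871704101562), (42.24061965942383, 25.184913635253906), 44.221702575683594)
```

View pics/w1c.png

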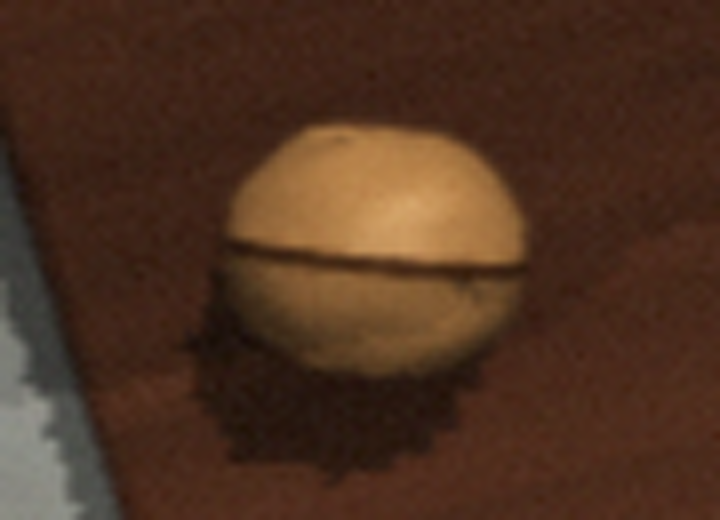

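Run:
```python
from h import *
i=cams.camera_info('wrist'); o=monitor.get_obs(); T=wristT(o,i)
for z in (.03,.036,.042):
    a=px2w(288.75,150.4,z,i,T); b=px2w(325.25,153.5,z,i,T)
    print(z,a.round(4),b.round(4),((a+b)/2).round(4),np.degrees(np.arctan2(*(a-b)[1::-1])), np.linalg.norm(a-b))
z=np.load('last_top.npz'); 
g=z['p'][165:285,200:350]
it=cams.camera_info('top')
for c in [(196,432),(205,500)]: print(px2w(200+c[0]/5,165+c[1]/5,.036,it))
```

```text
0.03 [0.4275 0.2317 0.03  ] [0.4606 0.231  0.03  ] [0.444  0.2313 0.03  ] 178.76556917540242 0.03303391717065843
0.036 [0.4281 0.2323 0.036 ] [0.4604 0.2316 0.036 ] [0.4443 0.232  0.036 ] 178.7655691754024 0.03233294523946654
0.042 [0.4287 0.233  0.042 ] [0.4603 0.2323 0.042 ] [0.4445 0.2326 0.042 ] 178.7655691754024 0.031631973308274594
[0.45831888 0.23154289 0.036     ]
[0.42413926 0.22690333 0.036     ]
```

Run:
```python
from h import *
o=monitor.get_obs(); print(tool(o,[.444,.232,.06],np.radians(88.8)))
```

```text
(array([ 0.0347, -0.0101,  0.1089]), np.float64(0.82))
```

{"method": "send_rows", "body": {
  "moves": [
    [0.0087,-0.0025,0.0272,0],
    [0.0087,-0.0025,0.0272,0],
    [0.0087,-0.0025,0.0272,0],
    [0.0087,-0.0025,0.0272,0],
    [0,0,0,0.82],
    [0,0,0,0],
    [0,0,0,0]
  ]
}}

```text
clock: 3.85
eef_pos: [0.4448, 0.2324, 0.0607]
tool_rot: [0.713, 0.701, 0.006, -0.015]
ft_force: [0.6, -0.3, 0.5]
grip_width: 0.0554
```

Run:
```python
from h import *
o,p,d,i=grab('wrist'); st(o); cv2.imwrite('pics/w2.png',p)
print(tool(o,[.444,.232,.021],np.radians(88.8)))
```

```text
t 3.85 pos [0.4448 0.2324 0.0607] yaw 88.94 F [ 0.6 -0.3  0.5] w 55.44 j [ 0.46  0.39 -0.27  0.91  0.03  2.05]
(array([-0.0016, -0.0003,  0.0396]), np.float64(0.02))
```

View pics/w2.png

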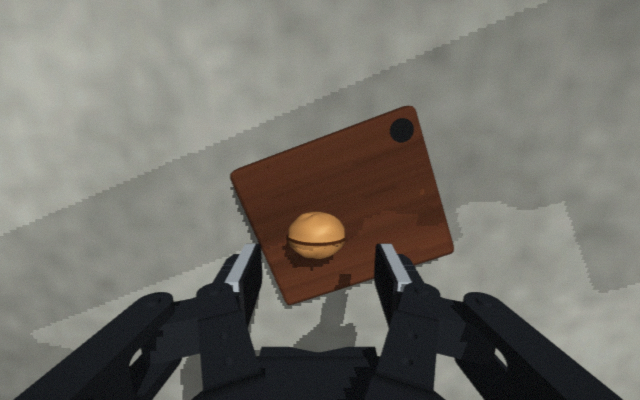

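The nut (316,235) is centred between the fingers (mid-column about 318) and its seam is parallel to the closing axis. Descending to grip it by its ends.

{"method": "send_rows", "body": {
  "moves": [
    [-0.0008,0,0.013,0],
    [-0.0008,0,0.013,0],
    [0,0,0.012,0],
    [0,0,0,0],
    [0,0,0,0]
  ]
}}

```text
clock: 4.4
eef_pos: [0.4441, 0.2317, 0.0226]
tool_rot: [0.714, 0.7, 0.006, -0.015]
ft_force: [-0.2, 0.6, 0.3]
grip_width: 0.0558
```

{"method": "send_rows", "body": {
  "moves": [
    [0,0,0,0],
    [0,0,0,0],
    [0,0,0,0],
    [0,0,0,0],
    [0,0,0,0],
    [0,0,0,0]
  ],
  "claw": -0.4
}}

```text
clock: 5.0
eef_pos: [0.4448, 0.2322, 0.0234]
tool_rot: [0.714, 0.7, 0.007, -0.015]
ft_force: [-0.6, 0.0, 5.0]
grip_width: 0.0307
```

Run:
```python
from h import *
o,p,d,i=grab('wrist'); st(o); cv2.imwrite('pics/w3.png',p)
```

```text
t 5.0 pos [0.4448 0.2322 0.0234] yaw 88.89 F [-0.6  0.   5. ] w 30.74 j [ 0.46  0.43 -0.31  0.82  0.03  2.05]
```

View pics/w3.png

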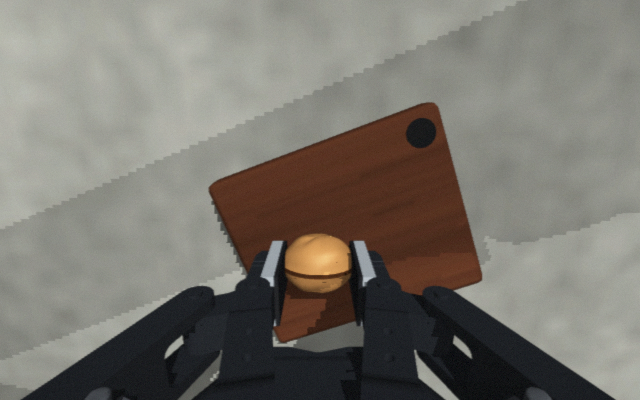

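The opening reads 30.7 mm (nut 33 mm) with about 5 N upward, so the grip is above the nut's equator. I'll reopen, go 4 mm lower and regrip.

{"method": "send_rows", "body": {
  "moves": [
    [0,0,0,0],
    [0,0,0,0],
    [0,0,0.002,0],
    [0,0,0.0015,0],
    [0,0,0,0]
  ],
  "claw": 0.1
}}

```text
clock: 5.55
eef_pos: [0.4435, 0.2317, 0.0184]
tool_rot: [0.714, 0.7, 0.006, -0.015]
ft_force: [0.3, -0.9, 0.9]
grip_width: 0.0465
```

{"method": "send_rows", "body": {
  "moves": [
    [0,0,0,0],
    [0,0,0,0],
    [0,0,0,0],
    [0,0,0,0],
    [0,0,0,0]
  ],
  "claw": -0.4
}}

```text
clock: 6.05
eef_pos: [0.444, 0.2319, 0.019]
tool_rot: [0.714, 0.7, 0.006, -0.015]
ft_force: [-0.2, -0.2, 1.1]
grip_width: 0.0309
```

{"method": "send_rows", "body": {
  "moves": [
    [0,0,-0.005,0],
    [0,0,-0.02,0],
    [0,0,-0.03,0],
    [0,0,-0.035,0],
    [0,0,-0.035,0],
    [0,0,0,0]
  ]
}}

```text
clock: 6.65
eef_pos: [0.4487, 0.2296, 0.1493]
tool_rot: [0.714, 0.7, 0.011, -0.013]
ft_force: [0.4, 0.3, -0.2]
grip_width: 0.0307
```

Run:
```python
from h import *
o,p,d,i=grab('wrist'); st(o); cv2.imwrite('pics/w4.png',p)
print(tool(o,[.535,.0,.15],np.radians(96)))
```

```text
t 6.65 pos [0.4487 0.2296 0.1493] yaw 88.89 F [ 0.4  0.3 -0.2] w 30.7 j [ 0.45  0.29 -0.15  1.12  0.03  2.04]
(array([-0.2277,  0.0907, -0.0089]), np.float64(-1.24))
```

View pics/w4.png

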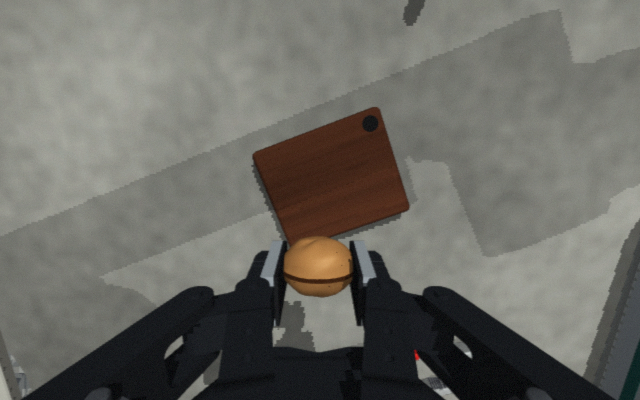

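The nut is held at (318,265) and lifted off the board. Moving to view the nutcracker.

{"method": "send_rows", "body": {
  "moves": [
    [-0.026,0.01,-0.003,0],
    [-0.026,0.01,-0.003,0],
    [-0.026,0.01,-0.003,0],
    [-0.026,0.01,-0.003,0],
    [-0.026,0.01,-0.003,0],
    [-0.026,0.01,-0.003,0],
    [-0.026,0.01,-0.003,0],
    [-0.026,0.01,-0.003,0],
    [-0.026,0.01,-0.003,0],
    [-0.026,0.01,-0.003,0],
    [0,0,0,-1],
    [0,0,0,-0.24],
    [0,0,0,0],
    [0,0,0,0]
  ]
}}

```text
clock: 8.1
eef_pos: [0.5401, -0.034, 0.1641]
tool_rot: [0.669, 0.743, 0.007, -0.015]
ft_force: [-0.5, -0.1, 0.4]
grip_width: 0.0306
```

Run:
```python
from h import *
o,p,d,i=grab('wrist'); st(o); cv2.imwrite('pics/w5.png',p); np.savez('w5.npz',p=p,d=d,T=wristT(o,i))
```

```text
t 8.1 pos [ 0.5401 -0.034   0.1641] yaw 95.96 F [-0.5 -0.1  0.4] w 30.61 j [-0.08  0.37  0.01  1.22  0.03  1.39]
```

View pics/w5.png

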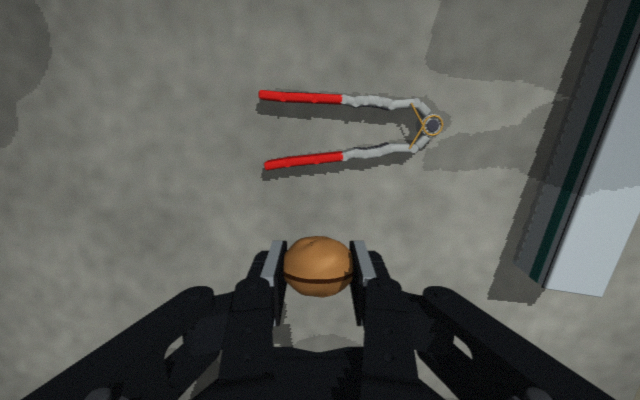

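The nutcracker's pivot is at (432,125) and its handle ends at (260,95) and (266,165). Now fitting its pose.

Run:
```python
from h import *
z=np.load('w5.npz'); p,d,T=z['p'],z['d'],z['T']; i=cams.camera_info('wrist'); W=cloud(d,i,T)
roi=np.zeros(d.shape,bool); roi[75:190,240:455]=1
print('counter',np.median(W[20:70,250:400,2]))
m=roi&(d>0)&(W[...,2]>.012); q=W[m]; print('z top pct',np.percentile(q[:,2],[50,90,99]))
hsv=cv2.cvtColor(p,cv2.COLOR_BGR2HSV)
red=roi&((hsv[...,0]<8)|(hsv[...,0]>172))&(hsv[...,1]>150)&(hsv[...,2]>90)
n,l,s,c=cv2.connectedComponentsWithStats(red.astype(np.uint8))
lines=[]
V,U=np.mgrid[:400,:640]
for k in range(1,n):
    if s[k,4]<100: continue
    mm=(l==k)
    u,v=U[mm].astype(float),V[mm].astype(float)
    P=px2w_=np.array([px2w(a,b,.018,i,T) for a,b in zip(u,v)])[:,:2]
    D=W[mm&(d>0)&(W[...,2]>.013)]
    cc=P.mean(0); _,_,vv=np.linalg.svd(P-cc); vv=vv[0]*np.sign(-vv[0,0])
    e=(P-cc)@vv; print('handle',cc.round(4),'dir',np.degrees(np.arctan2(vv[1],vv[0])).round(2),'ends',(cc+vv*e.max()).round(4),(cc+vv*e.min()).round(4),'depthmed',np.median(D,0).round(4))
    lines.append((cc+vv*e.max(),cc+vv*e.min()))
pv=px2w(432,125,.02,i,T)[:2]; print('pivot px',pv.round(4))
far=(lines[0][0]+lines[1][0])/2; near=(lines[0][1]+lines[1][1])/2
print('far',far,'near',near,'dist pivot-far',np.linalg.norm(far-pv))
ax=far-pv; ax/=np.linalg.norm(ax); print('axis far-pivot',np.degrees(np.arctan2(ax[1],ax[0])))
a2=far-near; print('axis near-far',np.degrees(np.arctan2(a2[1],a2[0])))
# points in tool frame: gap of arms by x
y=np.array([-ax[1],ax[0]]); q2=q[:,:2]-pv; X=q2@ax; Y=q2@y
for x in range(0,160,10):
    k=(X*1000>x-4)&(X*1000<x+4); yy=np.sort(Y[k]*1000)
    up=yy[yy>3]; lo=yy[yy<-3]
    if len(up) and len(lo): print(x,'y+',up.min().round(1),up.max().round(1),'y-',lo.min().round(1),lo.max().round(1))
cv2.imwrite('pics/w5c.png',cv2.resize(p[75:190,245:455],None,fx=3.8,fy=3.8,interpolation=cv2.INTER_CUBIC))
```

```text
counter 0.00044159754896819226
z top pct [0.01818148 0.01948582 0.02111373]
handle [0.5137 0.0493] dir -176.94 ends [0.4774 0.0474] [0.5504 0.0513] depthmed [0.5139 0.0493 0.0183]
handle [ 0.5219 -0.0065] dir -166.97 ends [ 0.4856 -0.0149] [0.5574 0.0017] depthmed [ 0.5219 -0.0068  0.0182]
pivot px [0.6343 0.0372]
far [0.48148258 0.01623109] near [0.55392473 0.02649887] dist pivot-far 0.1542585271401752
axis far-pivot -172.171562833251
axis near-far -171.93277011846456
0 y+ 3.3 15.1 y- -14.8 -3.4
10 y+ 3.1 24.0 y- -23.7 -3.7
20 y+ 12.7 24.0 y- -23.8 -11.8
30 y+ 16.1 23.8 y- -23.5 -15.7
40 y+ 15.1 26.0 y- -25.6 -15.1
50 y+ 17.6 27.5 y- -27.7 -17.2
60 y+ 19.0 28.3 y- -28.0 -18.6
70 y+ 18.7 28.0 y- -27.4 -17.9
80 y+ 21.1 29.4 y- -28.6 -20.8
90 y+ 22.6 30.1 y- -29.8 -22.0
100 y+ 23.3 32.2 y- -31.3 -23.1
110 y+ 24.1 32.9 y- -31.3 -23.4
120 y+ 24.6 33.3 y- -32.8 -23.8
130 y+ 25.4 33.9 y- -33.0 -25.0
140 y+ 26.3 35.1 y- -34.1 -25.4
150 y+ 27.9 35.9 y- -35.2 -27.3
```

View pics/w5c.png

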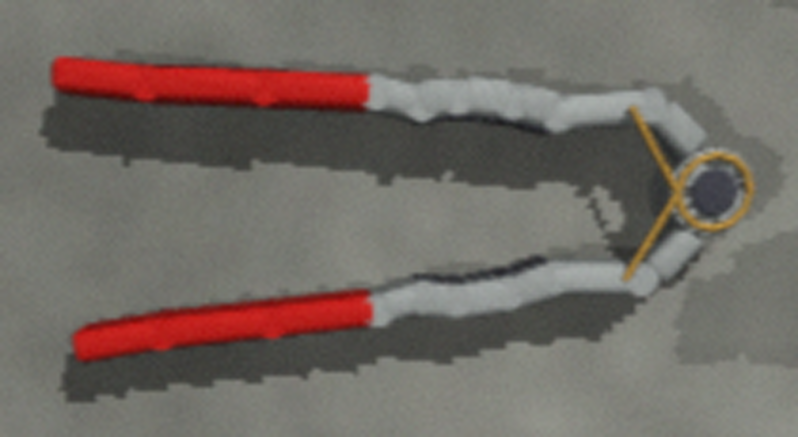

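Run:
```python
from h import *
z=np.load('w5.npz'); p,d,T=z['p'],z['d'],z['T']; i=cams.camera_info('wrist'); o=monitor.get_obs()
C=cloud(d,i,i['mount'])  # tool frame
g=cv2.cvtColor(p,cv2.COLOR_BGR2GRAY)
print('nut top center column z by row:',[(r,C[r,318].round(4).tolist(),int(g[r,318])) for r in range(236,300,6)])
m=np.zeros(d.shape,bool); m[232:300,285:352]=1
m&=(p[...,2]>90)&(p[...,0]<90); q=C[m&(d>0)]; print(q.min(0).round(4),q.max(0).round(4))
print(tool(o,[.5805,.0297,.06],np.radians(97.85)))
cv2.imwrite('pics/w5n.png',cv2.resize(p[220:310,250:390],None,fx=5.7,fy=5.7,interpolation=cv2.INTER_CUBIC))
```

```text
nut top center column z by row: [(236, [0.0138, 0.0003, -0.0071], 82), (242, [0.0144, 0.0003, -0.0152], 99), (248, [0.0134, 0.0003, -0.0192], 108), (254, [0.012, 0.0003, -0.0222], 118), (260, [0.0096, 0.0003, -0.0231], 127), (266, [0.0072, 0.0003, -0.0238], 132), (272, [0.005, 0.0003, -0.025], 127), (278, [0.003, 0.0003, -0.0264], 110), (284, [-0.0002, 0.0003, -0.0259], 87), (290, [-0.0037, 0.0003, -0.0251], 73), (296, [-0.0095, 0.0003, -0.0208], 63)]
[-0.1321 -0.033  -0.0268] [0.0151 0.0349 0.1636]
(array([0.0557, 0.0477, 0.1057]), np.float64(-0.33))
```

View pics/w5n.png

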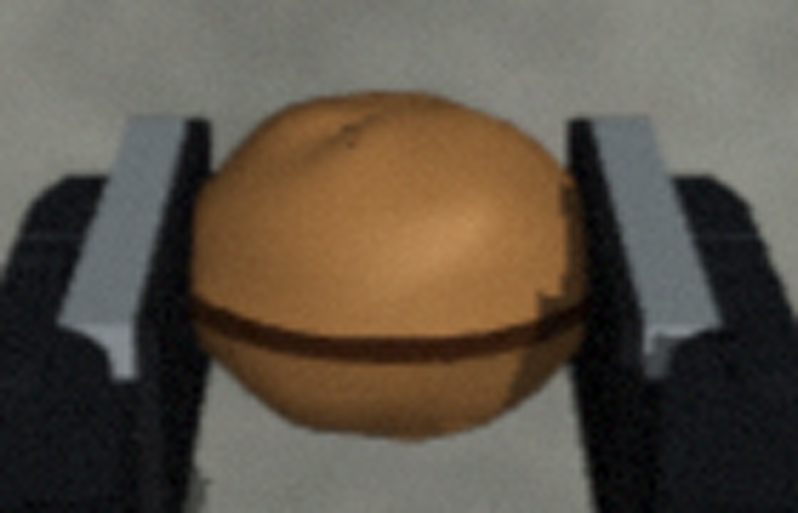

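The nut is centred in the pads with its seam on top in the finger plane and its top 26 mm behind the TCP. Moving over the jaws.

{"method": "send_rows", "body": {
  "moves": [
    [0.011,0.0095,0.014,0],
    [0.011,0.0095,0.014,0],
    [0.011,0.0095,0.014,0],
    [0.011,0.0095,0.014,0],
    [0.0117,0.0097,0.015,0],
    [0,0,0.018,-0.33],
    [0,0,0.017,0],
    [0,0,0,0],
    [0,0,0,0]
  ]
}}

```text
clock: 9.05
eef_pos: [0.5809, 0.0296, 0.0593]
tool_rot: [0.657, 0.754, 0.007, -0.015]
ft_force: [-0.1, 0.1, -0.4]
grip_width: 0.031
```

Run:
```python
from h import *
o,p,d,i=grab('wrist'); st(o); cv2.imwrite('pics/w6.png',p)
print(tool(o,[.5805,.0297,.0015],np.radians(97.85)))
```

```text
t 9.05 pos [0.5809 0.0296 0.0593] yaw 97.91 F [-0.1  0.1 -0.4] w 31.01 j [ 0.04  0.53 -0.03  1.02  0.03  1.47]
(array([-0.0017,  0.0002,  0.0578]), np.float64(0.01))
```

View pics/w6.png

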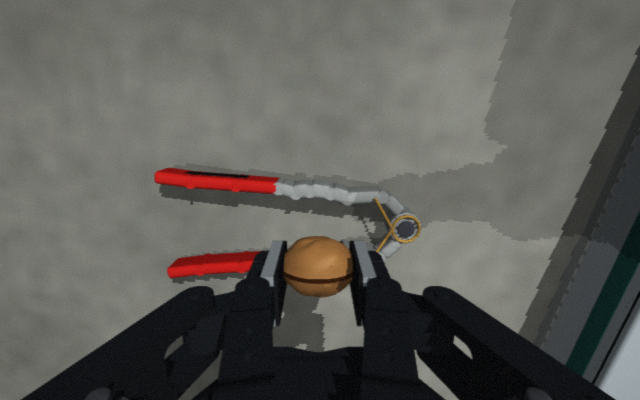

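Run:
```python
from h import *
z=np.load('last_wrist.npz'); p,d=z['p'],z['d']; i=cams.camera_info('wrist'); o=monitor.get_obs(); T=wristT(o,i); W=cloud(d,i,T)
print(px2w(405,228,.02,i,T), px2w(155,176,.018,i,T), px2w(170,268,.018,i,T))
pv=np.array([.635,.0373]); a=np.radians(-172.1); ax=np.array([np.cos(a),np.sin(a)]); y=np.array([-ax[1],ax[0]])
roi=np.zeros(d.shape,bool); roi[160:300,150:430]=1
q=W[roi&(W[...,2]>.013)&(W[...,2]<.022)]; X=(q[:,:2]-pv)@ax*1000; Y=(q[:,:2]-pv)@y*1000
for x in range(30,160,10):
    yy=Y[(abs(X-x)<4)]; lo=yy[yy<-10]; up=yy[yy>10]
    print(x, lo.min().round(1) if len(lo) else 0, lo.max().round(1) if len(lo) else 0, up.min().round(1) if len(up) else 0, up.max().round(1) if len(up) else 0)
```

```text
[0.63559522 0.03732548 0.02      ] [0.47802833 0.04830717 0.018     ] [ 0.48823886 -0.01272222  0.018     ]
30 -23.5 -15.6 0 0
40 -25.9 -14.5 0 0
50 -27.7 -17.0 0 0
60 -28.2 -18.5 0 0
70 -27.9 -18.2 0 0
80 -29.5 -20.9 0 0
90 -30.4 -22.0 0 0
100 -31.7 -23.1 23.2 31.7
110 -32.3 -23.5 23.9 32.3
120 -33.2 -24.0 24.4 32.8
130 -33.8 -24.6 24.9 34.3
140 -34.5 -26.2 25.9 34.9
150 -35.6 -27.5 27.4 36.2
```

Both views give the same pose. Descending between the arms.

{"method": "send_rows", "body": {
  "moves": [
    [-0.0005,0,0.014,0],
    [-0.0005,0,0.014,0],
    [-0.0005,0,0.013,0],
    [-0.0002,0,0.009,0],
    [0,0,0,0],
    [0,0,0,0]
  ]
}}

```text
clock: 9.7
eef_pos: [0.5809, 0.0288, 0.0103]
tool_rot: [0.657, 0.754, 0.007, -0.015]
ft_force: [-0.3, -0.2, -0.8]
grip_width: 0.0306
```

Run:
```python
from h import *
o,p,d,i=grab('wrist'); st(o); cv2.imwrite('pics/w7.png',p)
print(tool(o,[.5805,.0297,.0015],np.radians(97.85)))
```

```text
t 9.7 pos [0.5809 0.0288 0.0103] yaw 97.87 F [-0.3 -0.2 -0.8] w 30.64 j [ 0.03  0.59 -0.08  0.91  0.03  1.47]
(array([ 0.0006, -0.0002,  0.0088]), np.float64(0.0))
```

View pics/w7.png

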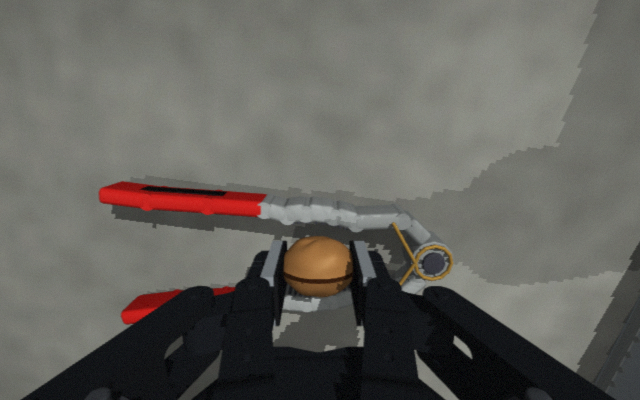

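{"method": "send_rows", "body": {
  "moves": [
    [0.0004,0,0.004,0],
    [0.0003,0,0.003,0],
    [0,0,0.0015,0],
    [0,0,0,0],
    [0,0,0,0]
  ]
}}

```text
clock: 10.25
eef_pos: [0.5805, 0.0298, 0.0016]
tool_rot: [0.657, 0.754, 0.007, -0.015]
ft_force: [0.1, -0.8, -0.3]
grip_width: 0.0308
```

{"method": "send_rows", "body": {
  "moves": [
    [0,0,0,0],
    [0,0,0,0],
    [0,0,0,0],
    [0,0,0,0]
  ],
  "claw": -0.06
}}

```text
clock: 10.65
eef_pos: [0.5805, 0.0298, 0.0017]
tool_rot: [0.657, 0.754, 0.007, -0.015]
ft_force: [-0.3, 0.6, -0.1]
grip_width: 0.0401
```

Run:
```python
from h import *
o,p,d,i=grab('wrist'); st(o); cv2.imwrite('pics/w8.png',p)
```

```text
t 10.65 pos [0.5805 0.0298 0.0017] yaw 97.88 F [-0.3  0.6 -0.1] w 40.12 j [ 0.04  0.6  -0.09  0.9   0.03  1.47]
```

View pics/w8.png

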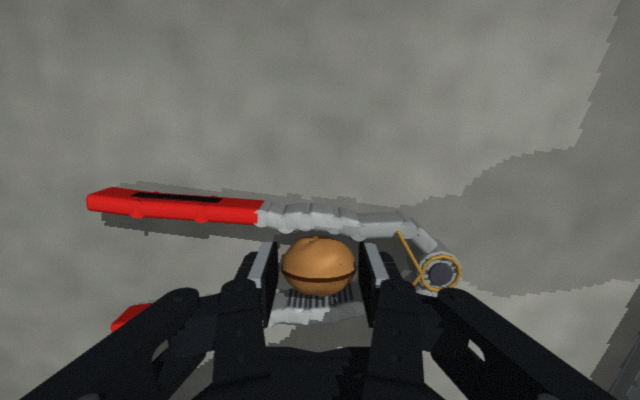

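The nut sits alone between the ridged jaws at (318,265) with its seam along the tool. Withdrawing straight up.

{"method": "send_rows", "body": {
  "moves": [
    [0.0004,0,-0.012,0],
    [0.0006,0,-0.02,0],
    [0.0009,0,-0.03,0],
    [0.0009,0,-0.03,0],
    [0.0009,0,-0.03,0],
    [0,0,0,0]
  ]
}}

```text
clock: 11.3
eef_pos: [0.5851, 0.0299, 0.1299]
tool_rot: [0.657, 0.754, 0.011, -0.011]
ft_force: [0.6, 0.4, -0.5]
grip_width: 0.0404
```

Run:
```python
from h import *
o=monitor.get_obs(); st(o)
print(tool(o,[.5043,.0192,.125],np.radians(7.9)))
```

```text
t 11.3 pos [0.5851 0.0299 0.1299] yaw 97.9 F [ 0.6  0.4 -0.5] w 40.43 j [0.04 0.47 0.07 1.17 0.03 1.47]
(array([ 0.0003, -0.0815,  0.0047]), np.float64(15.71))
```

{"method": "send_rows", "body": {
  "moves": [
    [0,-0.02,0,0],
    [0,-0.02,0,0],
    [0,-0.02,0.002,0],
    [0,-0.0215,0.0025,0],
    [0,0,0,1],
    [0,0,0,1],
    [0,0,0,1],
    [0,0,0,1],
    [0,0,0,1],
    [0,0,0,1],
    [0,0,0,1],
    [0,0,0,1],
    [0,0,0,1],
    [0,0,0,1],
    [0,0,0,1],
    [0,0,0,1],
    [0,0,0,1],
    [0,0,0,1],
    [0,0,0,1],
    [0,0,0,0.71]
  ],
  "claw": 1
}}

```text
clock: 13.3
eef_pos: [0.5004, 0.0187, 0.1199]
tool_rot: [0.998, 0.067, -0.005, -0.015]
ft_force: [-0.2, -0.6, -0.2]
grip_width: 0.0853
```

{"method": "send_rows", "body": {
  "moves": [
    [0,0,0,0],
    [0,0,0,0]
  ]
}}

```text
clock: 13.5
eef_pos: [0.5005, 0.0187, 0.1199]
tool_rot: [0.997, 0.069, -0.005, -0.015]
ft_force: [0.0, 0.5, 0.1]
grip_width: 0.0853
```

Run:
```python
from h import *
o,p,d,i=grab('wrist'); st(o); cv2.imwrite('pics/w9.png',p); np.savez('w9.npz',p=p,d=d,T=wristT(o,i))
from scipy.spatial.transform import Rotation as R
print(R.from_quat(o['tool_rot']).as_matrix()[:,2])
```

```text
t 13.5 pos [0.5005 0.0187 0.1199] yaw 7.97 F [0.  0.5 0.1] w 85.31 j [ 0.02  0.33 -0.18  1.08  0.03  3.02]
[-0.01269336  0.03002187 -0.99946864]
```

View pics/w9.png

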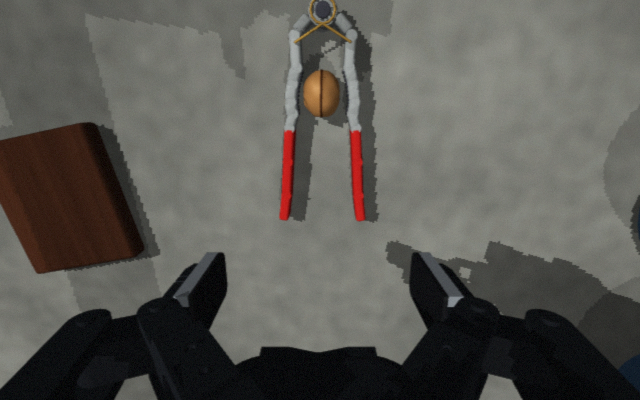

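The nut at (322,93) stands between the jaws with its seam vertical (along the tool). Re-measuring the handles.

```bash
cat > fit.py <<'E'
from h import *
def fit(p,d,T,i,roi):
    hsv=cv2.cvtColor(p,cv2.COLOR_BGR2HSV)
    red=((hsv[...,0]<8)|(hsv[...,0]>172))&(hsv[...,1]>150)&(hsv[...,2]>90)
    r=np.zeros(d.shape,bool); r[roi[0]:roi[1],roi[2]:roi[3]]=1; red&=r
    n,l,s,c=cv2.connectedComponentsWithStats(red.astype(np.uint8)); V,U=np.mgrid[:400,:640]; L=[]
    for k in range(1,n):
        if s[k,4]<150: continue
        mm=l==k; P=np.array([px2w(a,b,.018,i,T)[:2] for a,b in zip(U[mm],V[mm])]); cc=P.mean(0); _,_,vv=np.linalg.svd(P-cc); vv=vv[0]*np.sign(-vv[0,0]); e=(P-cc)@vv
        L.append((cc+vv*e.max(),cc+vv*e.min())); print('h',c[k].round(0),cc.round(4),np.degrees(np.arctan2(vv[1],vv[0])).round(2))
    f=(L[0][0]+L[1][0])/2; nr=(L[0][1]+L[1][1])/2; print('far',f.round(4),'near',nr.round(4),'sep far',np.linalg.norm(L[0][0]-L[1][0]).round(4))
    return f,nr
E
python3 - <<'E'
from fit import *
z=np.load('w9.npz'); i=cams.camera_info('wrist')
f,nr=fit(z['p'],z['d'],z['T'],i,(100,240,250,400))
pv=px2w(322,10,.02,i,z['T'])[:2]; ax=f-pv; a=np.arctan2(ax[1],ax[0]); print('pivot',pv,np.degrees(a),np.linalg.norm(ax))
ax/=np.linalg.norm(ax); g=f-ax*.024; print('grip pt',g)
o=monitor.get_obs(); print(tool(o,[g[0],g[1],.05],a+np.pi), tool(o,[g[0],g[1],.004]))
E
```

```text
h [287. 174.] [0.5156 0.0492] -176.85
h [357. 175.] [ 0.5235 -0.0067] -166.94
far [0.4818 0.0159] near [0.5544 0.0262] sep far 0.0631
pivot [0.63444652 0.03740094] -171.98445145432174 0.15410455714196677
grip pt [0.50561305 0.01925892]
(array([0.0057, 0.0024, 0.0698]), np.float64(-0.01)) (array([0.0061, 0.0038, 0.1158]), 0)
```

{"method": "send_rows", "body": {
  "moves": [
    [0.001,0.0007,0.028,0],
    [0.001,0.0007,0.028,0],
    [0.001,0.0007,0.025,0],
    [0.001,0.0007,0.018,0],
    [0.001,0.0007,0.01,0],
    [0,0,0.005,0],
    [0,0,0,0],
    [0,0,0,0]
  ]
}}

```text
clock: 14.35
eef_pos: [0.5054, 0.0194, 0.0066]
tool_rot: [0.998, 0.069, -0.004, -0.015]
ft_force: [-0.1, 0.8, 0.3]
grip_width: 0.0854
```

Run:
```python
from h import *
o,p,d,i=grab('wrist'); st(o); cv2.imwrite('pics/w10.png',p)
print(tool(o,[.5045,.0193,.002],np.radians(7.9)))
```

```text
t 14.35 pos [0.5054 0.0194 0.0066] yaw 7.89 F [-0.1  0.8  0.3] w 85.4 j [ 0.02  0.47 -0.3   0.81  0.03  3.02]
(array([-0.0009,  0.0001,  0.0046]), np.float64(-0.0))
```

View pics/w10.png

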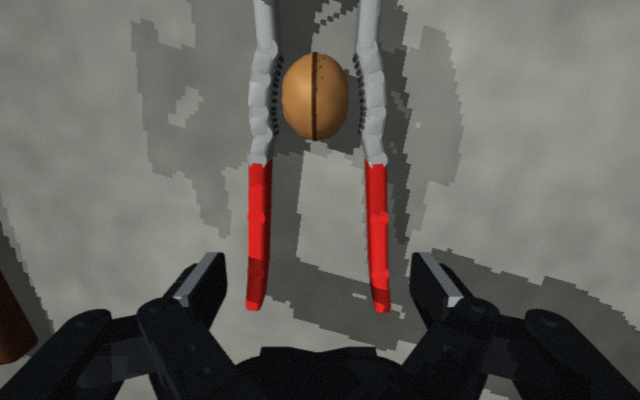

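{"method": "send_rows", "body": {
  "moves": [
    [-0.0005,0,0.0025,0],
    [-0.0003,0,0.002,0],
    [0,0,0,0],
    [0,0,0,0],
    [0,0,0,0],
    [0,0,0,0]
  ],
  "claw": 0.4
}}

```text
clock: 15.0
eef_pos: [0.5045, 0.0194, 0.0016]
tool_rot: [0.998, 0.069, -0.005, -0.015]
ft_force: [0.8, 0.1, 2.0]
grip_width: 0.0601
```

Run:
```python
from h import *
o,p,d,i=grab('wrist'); st(o); cv2.imwrite('pics/w11.png',p)
```

```text
t 15.0 pos [0.5045 0.0194 0.0016] yaw 7.89 F [0.8 0.1 2. ] w 60.06 j [ 0.02  0.48 -0.31  0.79  0.03  3.02]
```

View pics/w11.png

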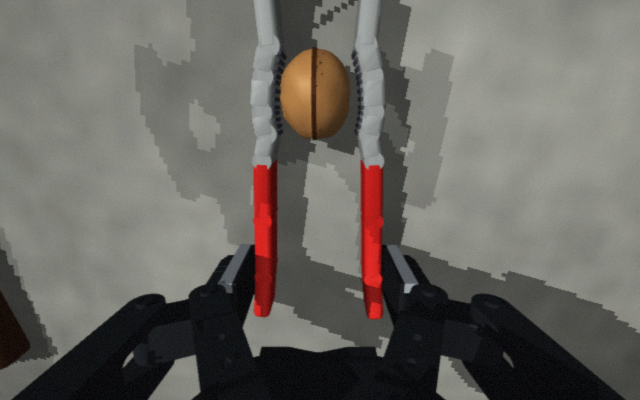

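The handles are closing evenly, both touched at (262,280) and (372,280), and the nut is centred. Continuing in small steps.

{"method": "send_rows", "body": {
  "moves": [
    [0,0,0,0],
    [0,0,0,0],
    [0,0,0,0],
    [0,0,0,0],
    [0,0,0,0]
  ],
  "claw": 0.05
}}

```text
clock: 15.55
eef_pos: [0.5037, 0.0193, 0.0012]
tool_rot: [0.998, 0.069, -0.005, -0.015]
ft_force: [-0.6, -0.1, 3.5]
grip_width: 0.045
```

Run:
```python
from h import *
o,p,d,i=grab('wrist'); st(o); cv2.imwrite('pics/w12.png',p)
```

```text
t 15.55 pos [0.5037 0.0193 0.0012] yaw 7.88 F [-0.6 -0.1  3.5] w 45.04 j [ 0.02  0.48 -0.31  0.79  0.03  3.02]
```

View pics/w12.png

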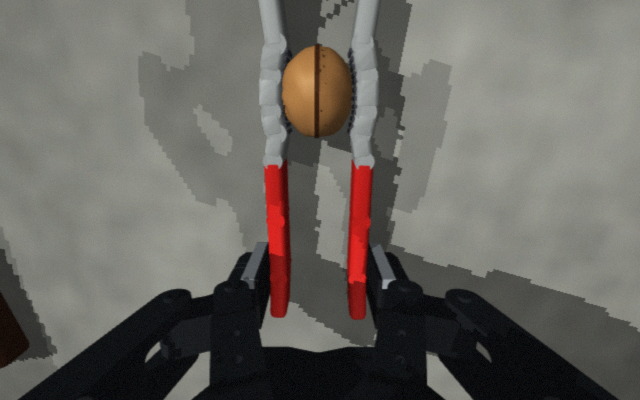

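The jaws are almost on the nut. From here about 1 mm per step, comparing the opening with its target.

{"method": "send_rows", "body": {
  "moves": [
    [0,0,0,0],
    [0,0,0,0],
    [0,0,0,0]
  ],
  "claw": 0.0
}}

```text
clock: 15.9
eef_pos: [0.5037, 0.0193, 0.0013]
tool_rot: [0.998, 0.069, -0.005, -0.015]
ft_force: [-1.0, -1.4, 3.8]
grip_width: 0.0428
```

{"method": "send_rows", "body": {
  "moves": [
    [0,0,0,0],
    [0,0,0,0],
    [0,0,0,0]
  ],
  "claw": -0.03
}}

```text
clock: 16.2
eef_pos: [0.5036, 0.0194, 0.0012]
tool_rot: [0.998, 0.069, -0.005, -0.015]
ft_force: [-1.1, -0.4, 4.7]
grip_width: 0.0412
```

{"method": "send_rows", "body": {
  "moves": [
    [0,0,0,0],
    [0,0,0,0],
    [0,0,0,0]
  ],
  "claw": -0.06
}}

```text
clock: 16.5
eef_pos: [0.5037, 0.0193, 0.0013]
tool_rot: [0.998, 0.069, -0.005, -0.015]
ft_force: [-0.0, -0.9, 4.8]
grip_width: 0.0404
```

Run:
```python
from h import *
o,p,d,i=grab('wrist'); st(o); cv2.imwrite('pics/w13.png',p[:330,200:440])
```

```text
t 16.5 pos [0.5037 0.0193 0.0013] yaw 7.88 F [-0.  -0.9  4.8] w 40.35 j [ 0.02  0.48 -0.31  0.79  0.03  3.02]
```

View pics/w13.png

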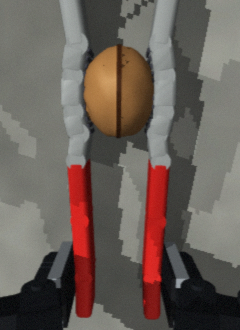

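{"method": "send_rows", "body": {
  "moves": [
    [0,0,0,0],
    [0,0,0,0],
    [0,0,0,0]
  ],
  "claw": -0.08
}}

```text
clock: 16.85
eef_pos: [0.5037, 0.0193, 0.0014]
tool_rot: [0.998, 0.069, -0.005, -0.015]
ft_force: [-2.1, -1.6, 5.7]
grip_width: 0.0392
```

{"method": "send_rows", "body": {
  "moves": [
    [0,0,0,0],
    [0,0,0,0],
    [0,0,0,0]
  ],
  "claw": -0.1
}}

```text
clock: 17.15
eef_pos: [0.5038, 0.0193, 0.0015]
tool_rot: [0.998, 0.069, -0.005, -0.015]
ft_force: [-1.6, -1.7, 6.8]
grip_width: 0.0384
```

{"method": "send_rows", "body": {
  "moves": [
    [0,0,0,0],
    [0,0,0,0],
    [0,0,0,0]
  ],
  "claw": -0.12
}}

```text
clock: 17.45
eef_pos: [0.5039, 0.0193, 0.0016]
tool_rot: [0.998, 0.069, -0.005, -0.015]
ft_force: [-1.0, -1.0, 7.3]
grip_width: 0.0378
```

Run:
```python
from h import *
o,p,d,i=grab('wrist'); st(o); cv2.imwrite('pics/w14.png',cv2.resize(p[20:330,220:420],None,fx=1.9,fy=1.9))
```

```text
t 17.45 pos [0.5039 0.0193 0.0016] yaw 7.87 F [-1.  -1.   7.3] w 37.83 j [ 0.02  0.48 -0.31  0.79  0.03  3.02]
```

View pics/w14.png

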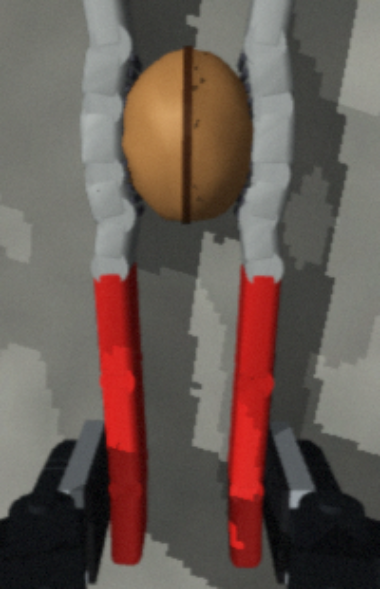

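The jaws are gripping both cheeks and the nut is still whole. Continuing with finer steps.

{"method": "send_rows", "body": {
  "moves": [
    [0,0,0,0],
    [0,0,0,0],
    [0,0,0,0]
  ],
  "claw": -0.135
}}

```text
clock: 17.8
eef_pos: [0.5039, 0.0193, 0.0017]
tool_rot: [0.998, 0.069, -0.005, -0.015]
ft_force: [-1.7, -1.1, 7.4]
grip_width: 0.0373
```

{"method": "send_rows", "body": {
  "moves": [
    [0,0,0,0],
    [0,0,0,0],
    [0,0,0,0]
  ],
  "claw": -0.15
}}

```text
clock: 18.1
eef_pos: [0.5039, 0.0193, 0.0018]
tool_rot: [0.998, 0.069, -0.005, -0.015]
ft_force: [-1.9, -1.6, 8.5]
grip_width: 0.0366
```

{"method": "send_rows", "body": {
  "moves": [
    [0,0,0,0],
    [0,0,0,0],
    [0,0,0,0]
  ],
  "claw": -0.165
}}

```text
clock: 18.4
eef_pos: [0.5039, 0.0194, 0.0018]
tool_rot: [0.998, 0.069, -0.005, -0.015]
ft_force: [-2.6, -1.1, 9.1]
grip_width: 0.0359
```

Run:
```python
from h import *
o,p,d,i=grab('wrist'); st(o); cv2.imwrite('pics/w15.png',cv2.resize(p[20:330,220:420],None,fx=1.9,fy=1.9))
```

```text
t 18.4 pos [0.5039 0.0194 0.0018] yaw 7.87 F [-2.6 -1.1  9.1] w 35.93 j [ 0.02  0.48 -0.31  0.79  0.03  3.02]
```

View pics/w15.png

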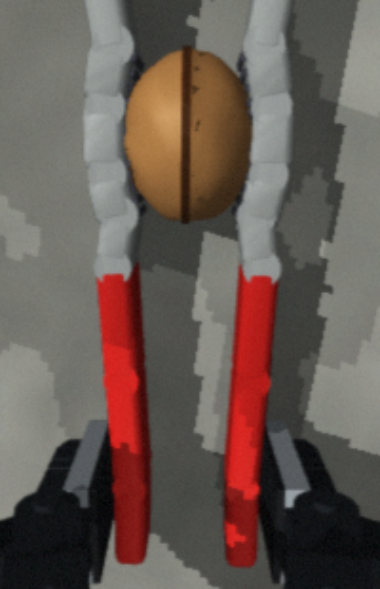

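{"method": "send_rows", "body": {
  "moves": [
    [0,0,0,0],
    [0,0,0,0],
    [0,0,0,0]
  ],
  "claw": -0.18
}}

```text
clock: 18.75
eef_pos: [0.504, 0.0194, 0.0016]
tool_rot: [0.998, 0.069, -0.005, -0.015]
ft_force: [-0.5, -0.5, 4.3]
grip_width: 0.0354
```

{"method": "send_rows", "body": {
  "moves": [
    [0,0,0,0],
    [0,0,0,0],
    [0,0,0,0]
  ],
  "claw": -0.195
}}

```text
clock: 19.05
eef_pos: [0.504, 0.0194, 0.0013]
tool_rot: [0.998, 0.069, -0.005, -0.015]
ft_force: [-1.0, -0.7, 5.3]
grip_width: 0.0343
```

Run:
```python
from h import *
o,p,d,i=grab('wrist'); st(o); cv2.imwrite('pics/w16.png',cv2.resize(p[20:330,220:420],None,fx=1.9,fy=1.9))
```

```text
t 19.05 pos [0.504  0.0194 0.0013] yaw 7.89 F [-1.  -0.7  5.3] w 34.26 j [ 0.02  0.48 -0.31  0.79  0.03  3.02]
```

View pics/w16.png

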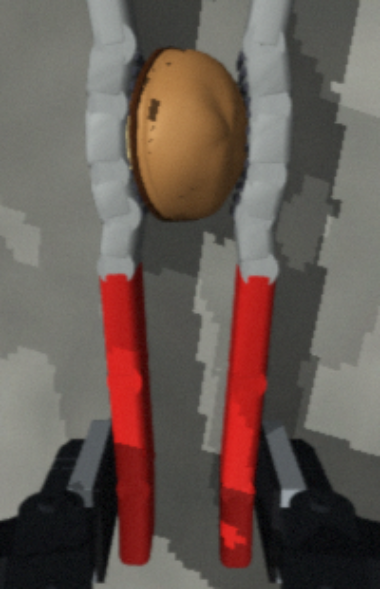

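The lift-off force fell from 9 to 4 N, and the shell has given: the pale kernel shows at (130,145) and the nut rolled as the cheek sank. I stop here and let the handles spring open.

{"method": "send_rows", "body": {
  "moves": [
    [0,0,0,0],
    [0,0,0,0],
    [0,0,0,0],
    [0,0,0,0],
    [0,0,0,0],
    [0,0,0,0],
    [0,0,0,0],
    [0,0,0,0]
  ],
  "claw": 1
}}

```text
clock: 19.9
eef_pos: [0.5039, 0.0194, 0.0013]
tool_rot: [0.998, 0.069, -0.005, -0.015]
ft_force: [-0.3, -0.8, -0.7]
grip_width: 0.0856
```

Run:
```python
from h import *
o,p,d,i=grab('wrist'); st(o); cv2.imwrite('pics/w17.png',p)
cv2.imwrite('pics/w17c.png',cv2.resize(p[0:170,220:420],None,fx=3.5,fy=3.5,interpolation=cv2.INTER_CUBIC))
```

```text
t 19.9 pos [0.5039 0.0194 0.0013] yaw 7.88 F [-0.3 -0.8 -0.7] w 85.6 j [ 0.02  0.48 -0.31  0.79  0.03  3.02]
```

View pics/w17.png

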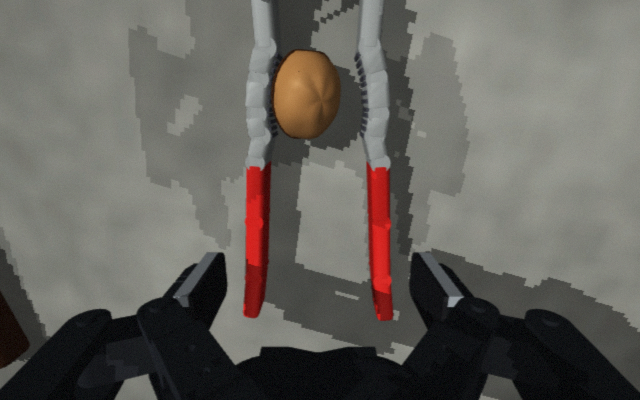

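View pics/w17c.png

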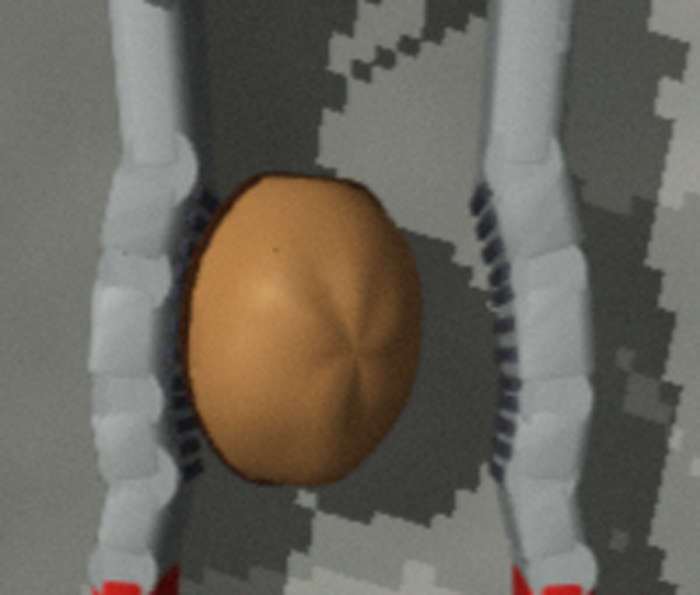

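Handles sprang back open. The nut is free at (308,95), rolled so its seam lies low, and rests near the left arm. Lifting off and measuring it from above.

{"method": "send_rows", "body": {
  "moves": [
    [0,-0.0003,-0.01,0],
    [-0.0005,-0.0007,-0.025,0],
    [-0.0005,-0.0009,-0.03,0],
    [-0.0005,-0.0009,-0.03,0],
    [0,-0.0007,-0.025,0],
    [0,0,0,0],
    [0,0,0,0]
  ]
}}

```text
clock: 20.65
eef_pos: [0.5039, 0.019, 0.1224]
tool_rot: [0.998, 0.069, -0.004, -0.015]
ft_force: [-0.2, -0.0, -0.6]
grip_width: 0.0856
```

Run:
```python
from fit import *
o,p,d,i=grab('wrist'); st(o); cv2.imwrite('pics/w18.png',p); T=wristT(o,i); np.savez('w18.npz',p=p,d=d,T=T)
f,nr=fit(p,d,T,i,(100,240,230,400))
W=cloud(d,i,T); hsv=cv2.cvtColor(p,cv2.COLOR_BGR2HSV)
pv=np.array([.635,.0373]); 
ax=(f-pv)/np.linalg.norm(f-pv); print('ax',np.degrees(np.arctan2(ax[1],ax[0])),np.linalg.norm(f-pv)); y=np.array([-ax[1],ax[0]])
m=np.zeros(d.shape,bool); m[60:140,290:350]=1; m&=(hsv[...,0]>8)&(hsv[...,0]<22)&(hsv[...,1]>90)&(W[...,2]>.005)
q=W[m]; print('nut',m.sum(),q.min(0).round(4),q.max(0).round(4))
X=(q[:,:2]-pv)@ax*1000;Y=(q[:,:2]-pv)@y*1000; print('local x',X.min(),X.max(),'y',Y.min(),Y.max())
r=cv2.minAreaRect(q[:,:2].astype(np.float32)*1000); print(r)
print(px2w(322,10,.02,i,T))
cv2.imwrite('pics/w18c.png',cv2.resize(p[0:240,240:400],None,fx=2.5,fy=2.5,interpolation=cv2.INTER_CUBIC))
```

```text
t 20.65 pos [0.5039 0.019  0.1224] yaw 7.88 F [-0.2 -0.  -0.6] w 85.56 j [ 0.02  0.33 -0.17  1.08  0.03  3.02]
h [287. 180.] [0.5138 0.049 ] -177.04
h [356. 181.] [ 0.5217 -0.0069] -167.09
far [0.48   0.0158] near [0.5526 0.0259] sep far 0.0631
ax -172.10244208937104 0.1564513745170991
nut 1310 [0.5623 0.0207 0.0081] [0.5964 0.0471 0.2649]
local x 38.75696035242162 72.05537505128288 y -17.452195634730064 8.702783086177183
((579.5166015625, 34.082679748535156), (33.204627990722656, 26.19961929321289), 8.630967140197754)
[0.63883755 0.03768338 0.02      ]
```

View pics/w18c.png

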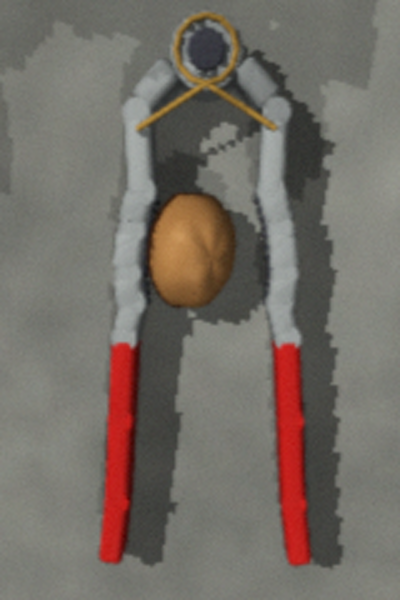

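{"method": "send_rows", "body": {
  "moves": [
    [0,0,0,-1],
    [0,0,0,-1],
    [0,0,0,-1],
    [0,0,0,-1],
    [0,0,0,-1],
    [0,0,0,-1],
    [0,0,0,-1],
    [0,0,0,-1],
    [0,0,0,-1],
    [0,0,0,-1],
    [0,0,0,-1],
    [0,0,0,-1],
    [0,0,0,-1],
    [0,0,0,-1],
    [0,0,0,-1],
    [0,0,0,-0.71],
    [0,0,0,0]
  ],
  "claw": -0.06
}}

```text
clock: 22.4
eef_pos: [0.5022, 0.019, 0.1199]
tool_rot: [0.657, 0.754, 0.006, -0.016]
ft_force: [0.4, -0.4, -0.5]
grip_width: 0.04
```

Run:
```python
from h import *
o=monitor.get_obs(); st(o)
print(tool(o,[.5799,.0312,.06],np.radians(97.9)))
```

```text
t 22.4 pos [0.5022 0.019  0.1199] yaw 97.86 F [ 0.4 -0.4 -0.5] w 40.03 j [ 0.02  0.33 -0.17  1.08  0.03  1.45]
(array([-0.0005,  0.0793,  0.059 ]), np.float64(-0.01))
```

{"method": "send_rows", "body": {
  "moves": [
    [0,0.02,0,0],
    [0,0.02,0.01,0],
    [0,0.02,0.012,0],
    [-0.0005,0.0193,0.012,0],
    [0,0,0.015,0],
    [0,0,0.01,0],
    [0,0,0,0],
    [0,0,0,0]
  ]
}}

```text
clock: 23.2
eef_pos: [0.5805, 0.0311, 0.0614]
tool_rot: [0.657, 0.754, 0.007, -0.015]
ft_force: [-0.9, 0.3, 0.9]
grip_width: 0.0403
```

Run:
```python
from h import *
o,p,d,i=grab('wrist'); st(o); cv2.imwrite('pics/w19.png',p)
print(tool(o,[.5799,.0312,.001],np.radians(97.9)))
```

```text
t 23.2 pos [0.5805 0.0311 0.0614] yaw 97.85 F [-0.9  0.3  0.9] w 40.27 j [ 0.04  0.53 -0.03  1.03  0.03  1.47]
(array([-0.0018, -0.    ,  0.0604]), np.float64(-0.01))
```

View pics/w19.png

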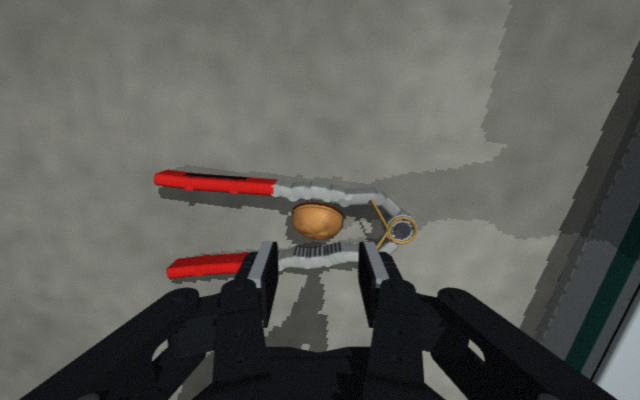

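The nut (318,221) is centred on the finger mid-line. Descending between the arms.

{"method": "send_rows", "body": {
  "moves": [
    [-0.0006,0,0.015,0],
    [-0.0006,0,0.015,0],
    [-0.0006,0,0.012,0],
    [0,0,0.008,0],
    [0,0,0,0],
    [0,0,0,0]
  ]
}}

```text
clock: 23.85
eef_pos: [0.5811, 0.0309, 0.012]
tool_rot: [0.657, 0.754, 0.007, -0.014]
ft_force: [-0.2, -0.5, -0.3]
grip_width: 0.0404
```

Run:
```python
from h import *
o,p,d,i=grab('wrist'); st(o); cv2.imwrite('pics/w20.png',p)
print(tool(o,[.5799,.0312,.0015],np.radians(97.9)))
```

```text
t 23.85 pos [0.5811 0.0309 0.012 ] yaw 97.88 F [-0.2 -0.5 -0.3] w 40.36 j [ 0.04  0.59 -0.08  0.92  0.03  1.47]
(array([ 0.0001, -0.0011,  0.0105]), np.float64(-0.0))
```

View pics/w20.png

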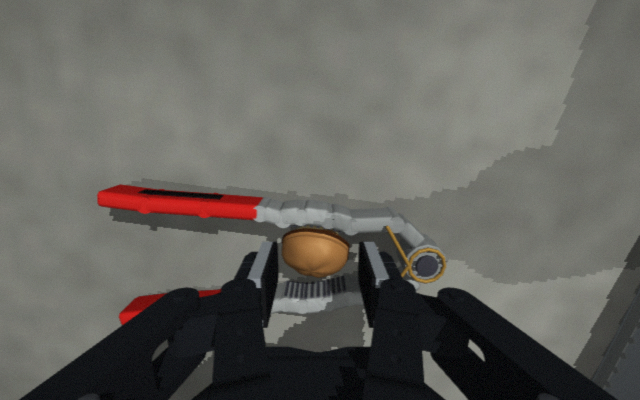

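{"method": "send_rows", "body": {
  "moves": [
    [0,-0.0005,0.005,0],
    [0,-0.0005,0.004,0],
    [0,0,0.001,0],
    [0,0,0,0]
  ]
}}

```text
clock: 24.3
eef_pos: [0.5795, 0.0311, 0.0014]
tool_rot: [0.657, 0.754, 0.007, -0.015]
ft_force: [-0.2, 0.1, 0.8]
grip_width: 0.0404
```

{"method": "send_rows", "body": {
  "moves": [
    [0,0,0,0],
    [0,0,0,0],
    [0,0,0,0],
    [0,0,0,0],
    [0,0,0,0]
  ],
  "claw": -0.4
}}

```text
clock: 24.8
eef_pos: [0.5801, 0.0311, 0.0019]
tool_rot: [0.657, 0.754, 0.007, -0.014]
ft_force: [0.4, 0.3, 2.2]
grip_width: 0.0304
```

Run:
```python
from h import *
o,p,d,i=grab('wrist'); st(o); cv2.imwrite('pics/w21.png',p)
```

```text
t 24.8 pos [0.5801 0.0311 0.0019] yaw 97.88 F [0.4 0.3 2.2] w 30.36 j [ 0.04  0.6  -0.09  0.89  0.03  1.47]
```

View pics/w21.png

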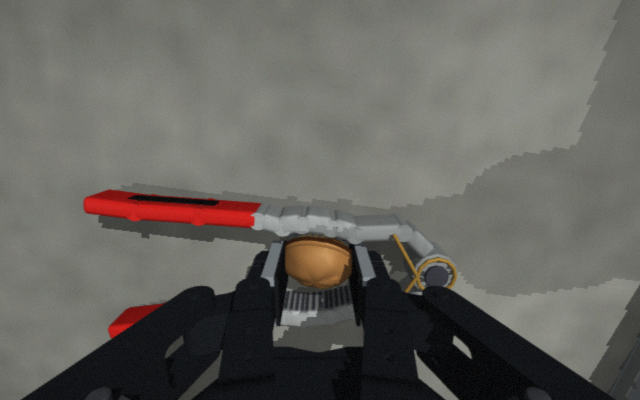

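The nut is gripped by its ends at (318,262), opening 30.4 mm. Lifting.

{"method": "send_rows", "body": {
  "moves": [
    [0,0,-0.005,0],
    [0.0004,0,-0.015,0],
    [0.0008,0,-0.025,0],
    [0.001,0,-0.03,0],
    [0.001,0,-0.03,0],
    [0.001,0,-0.035,0],
    [0,0,0,0]
  ]
}}

```text
clock: 25.55
eef_pos: [0.5843, 0.0311, 0.1476]
tool_rot: [0.657, 0.754, 0.011, -0.011]
ft_force: [1.4, -0.3, -0.6]
grip_width: 0.0303
```

Run:
```python
from h import *
o,p,d,i=grab('wrist'); st(o); cv2.imwrite('pics/w22.png',p)
print(tool(o,[.537,-.279,.15]))
```

```text
t 25.55 pos [0.5843 0.0311 0.1476] yaw 97.89 F [ 1.4 -0.3 -0.6] w 30.3 j [0.04 0.46 0.09 1.21 0.03 1.47]
(array([-0.3005, -0.0894, -0.0118]), 0)
```

View pics/w22.png

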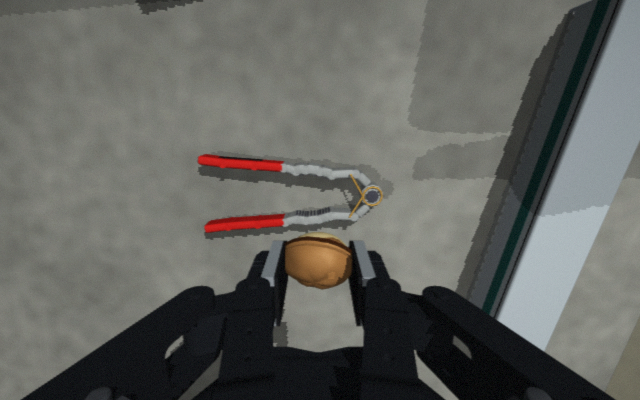

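{"method": "send_rows", "body": {
  "moves": [
    [-0.03,-0.009,-0.001,0],
    [-0.03,-0.009,-0.001,0],
    [-0.03,-0.009,-0.001,0],
    [-0.03,-0.009,-0.001,0],
    [-0.03,-0.009,-0.001,0],
    [-0.03,-0.009,-0.001,0],
    [-0.03,-0.009,-0.001,0],
    [-0.03,-0.009,-0.001,0],
    [-0.03,-0.009,-0.001,0],
    [-0.03,-0.009,-0.001,0],
    [0,0,0,0],
    [0,0,0,0]
  ]
}}

```text
clock: 26.8
eef_pos: [0.5318, -0.2787, 0.1414]
tool_rot: [0.657, 0.753, 0.007, -0.016]
ft_force: [0.2, 0.4, 0.3]
grip_width: 0.0302
```

Run:
```python
from h import *
o,p,d,i=grab('wrist'); st(o); cv2.imwrite('pics/w23.png',p); T=wristT(o,i); W=cloud(d,i,T)
hsv=cv2.cvtColor(p,cv2.COLOR_BGR2HSV); m=(cv2.inRange(hsv,(95,90,30),(125,255,255))>0)&(d>0)
n,l,s,c=cv2.connectedComponentsWithStats(m.astype(np.uint8))
for k in range(1,n):
    if s[k,4]>800:
        q=W[l==k]; r=q[q[:,2]>.044]; print(c[k],s[k,4],np.percentile(q[:,2],[1,99]),(r.min(0),r.max(0)) if len(r) else 0)
print(tool(o,[.537,-.279,.15]))
```

```text
t 26.8 pos [ 0.5318 -0.2787  0.1414] yaw 97.78 F [0.2 0.4 0.3] w 30.18 j [-0.49  0.51  0.16  1.25  0.02  0.94]
[328.58086263 190.77526312] 14537 [0.00433537 0.04923372] (array([ 0.47732693, -0.32248594,  0.04400514]), array([ 0.59971469, -0.21802759,  0.15485921]))
[ 88.80770622 244.03755427] 27640 [0.0061762 0.0628   ] (array([ 0.2813373 , -0.41783735,  0.04400099]), array([ 0.48562704, -0.26048486,  0.21550358]))
[504.9965226  276.18032787] 6039 [0.00236208 0.03313918] (array([ 0.57840675, -0.26277138,  0.19483007]), array([ 0.58397611, -0.26154878,  0.20623541]))
(array([-0.0007,  0.005 , -0.0087]), 0)
```

View pics/w23.png

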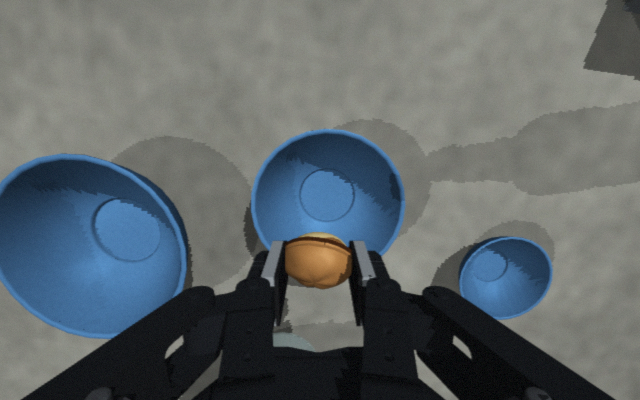

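The middle bowl is below the nut, rim centred at (328,205). Bowl centre is (0.5385, -0.280).

Run:
```python
from h import *
o=monitor.get_obs(); print(tool(o,[.5385,-.28,.025]))
```

```text
(array([-0.0067,  0.0072,  0.1165]), 0)
```

{"method": "send_rows", "body": {
  "moves": [
    [-0.001,0.0036,0.01,0],
    [-0.001,0.0036,0.02,0],
    [-0.001,0,0.025,0],
    [-0.001,0,0.025,0],
    [-0.001,0,0.018,0],
    [-0.001,0,0.012,0],
    [-0.0005,0,0.0065,0],
    [0,0,0,0],
    [0,0,0,0]
  ]
}}

```text
clock: 27.75
eef_pos: [0.5403, -0.2806, 0.0271]
tool_rot: [0.657, 0.754, 0.007, -0.014]
ft_force: [0.1, 0.9, -0.3]
grip_width: 0.0307
```

Run:
```python
from h import *
o,p,d,i=grab('wrist'); st(o); cv2.imwrite('pics/w24.png',p)
```

```text
t 27.75 pos [ 0.5403 -0.2806  0.0271] yaw 97.9 F [ 0.1  0.9 -0.3] w 30.68 j [-0.49  0.62  0.04  1.01  0.02  0.94]
```

View pics/w24.png

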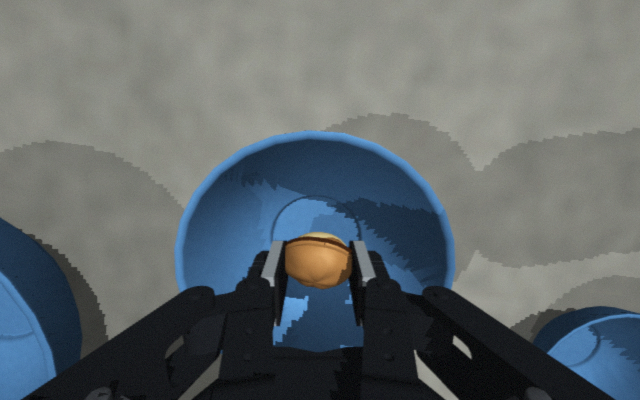

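{"method": "send_rows", "body": {
  "moves": [
    [0,-0.001,0.004,0],
    [0,0,0.004,0],
    [0,0,0,0],
    [0,0,0,0]
  ]
}}

```text
clock: 28.2
eef_pos: [0.5383, -0.2804, 0.0183]
tool_rot: [0.657, 0.754, 0.007, -0.015]
ft_force: [0.4, -0.4, 0.1]
grip_width: 0.0307
```

{"method": "send_rows", "body": {
  "moves": [
    [0,0,0,0],
    [0,0,0,0],
    [0,0,0,0],
    [0,0,0,0],
    [0,0,0,0]
  ],
  "claw": -0.04
}}

```text
clock: 28.7
eef_pos: [0.5386, -0.2805, 0.0184]
tool_rot: [0.657, 0.754, 0.007, -0.015]
ft_force: [-0.9, -0.3, -0.8]
grip_width: 0.0411
```

{"method": "send_rows", "body": {
  "moves": [
    [0,0,-0.01,0],
    [0.0005,0,-0.02,0],
    [0.0005,0,-0.03,0],
    [0.0005,0,-0.03,0],
    [0.0005,0,-0.03,0],
    [0,0,0,0]
  ]
}}

```text
clock: 29.3
eef_pos: [0.5428, -0.2838, 0.1447]
tool_rot: [0.657, 0.754, 0.008, -0.009]
ft_force: [-0.2, 0.1, 0.0]
grip_width: 0.0409
```

Run:
```python
from h import *
o,p,d,i=grab('wrist'); st(o); cv2.imwrite('pics/w25.png',p)
print(tool(o,[.45,-.1,.3]))
```

```text
t 29.3 pos [ 0.5428 -0.2838  0.1447] yaw 97.89 F [-0.2  0.1  0. ] w 40.9 j [-0.49  0.52  0.19  1.26  0.02  0.94]
(array([ 0.1986, -0.0666, -0.1504]), 0)
```

View pics/w25.png

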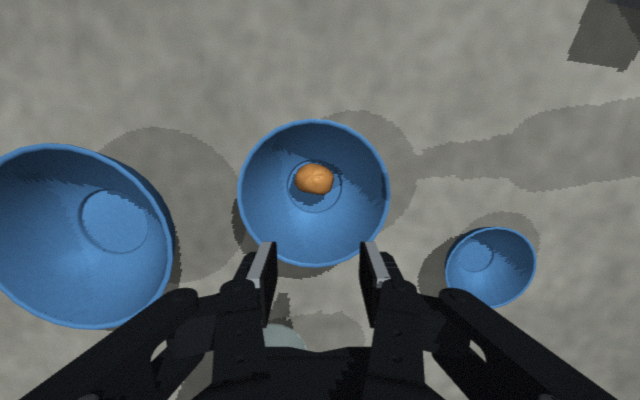

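The nut lies in the middle bowl at (315,178). Retreating, then a final check.

{"method": "send_rows", "body": {
  "moves": [
    [0,0,-0.03,0],
    [0,0,-0.03,0],
    [0,0,-0.03,0],
    [-0.02,-0.02,-0.02,0],
    [-0.02,-0.03,0,0],
    [0,-0.03,0,0],
    [0,-0.03,0,0],
    [0,-0.03,0,0],
    [0,-0.02,0,0],
    [0,0,0,0],
    [0,0,0,0],
    [0,0,0,0]
  ]
}}

```text
clock: 30.55
eef_pos: [0.3887, -0.3468, 0.2479]
tool_rot: [0.656, 0.754, 0.007, -0.015]
ft_force: [0.6, 0.0, -1.0]
grip_width: 0.041
```

Run:
```python
from h import *
a=cv2.imread('pics/w22.png')[225:300,270:370]; cv2.imwrite('pics/w22c.png',cv2.resize(a,None,fx=7,fy=7,interpolation=cv2.INTER_CUBIC))
p0=np.load('last_top.npz')['p'].copy()
o,p,d,i=grab('top'); st(o); cv2.imwrite('pics/top1.png',p)
o2,s,_,_=grab('scene'); cv2.imwrite('pics/scene1.png',s)
```

```text
t 30.55 pos [ 0.3887 -0.3468  0.2479] yaw 97.91 F [ 0.6  0.  -1. ] w 40.98 j [-0.74  0.3   0.13  1.43  0.01  0.7 ]
```

View pics/w22c.png

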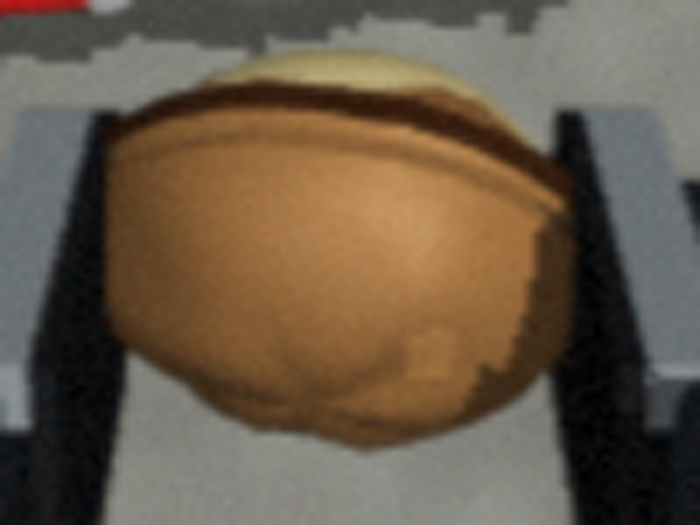

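View pics/top1.png

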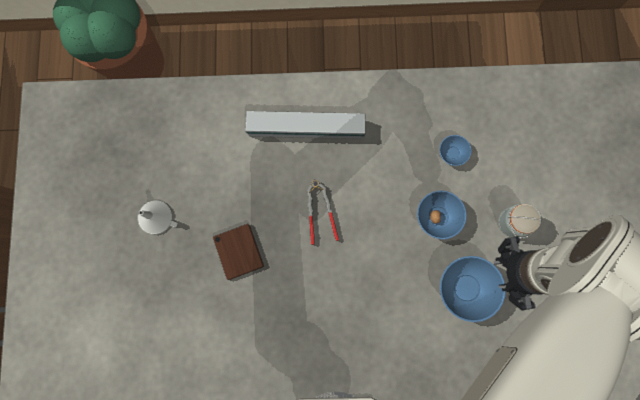

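View pics/scene1.png

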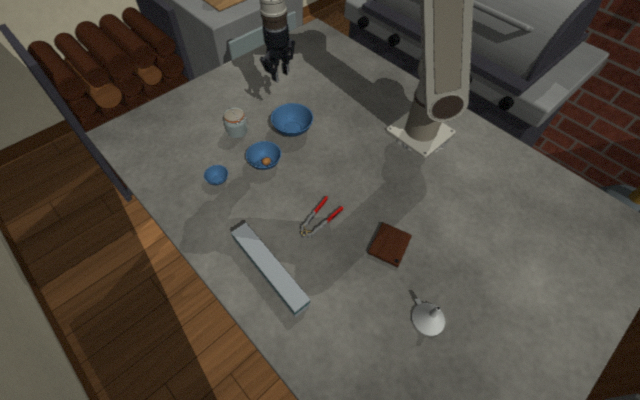

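The enlarged crop shows the pale kernel beyond the seam, so the cheek is sunk and the nut cracked. In the top view the nut is in the middle bowl (437,216), the nutcracker lies open, and the jar, funnel and foil box are where they were.

```bash
python3 -c "
from h import *
print(order.job_done())"
```

```text
the job is handed in; nothing more can be done
None
```

The walnut is cracked and lying in the middle-sized blue bowl, and I handed the job in at about 31 s of the 67 s allowed.

- **Loading:** I gripped the nut by its ends and laid it between the ridged jaws with its seam along the tool.
- **Cracking:** I closed the handles in small position steps and stopped when the shell gave, at about 34 mm outside width. The contact force on the tool dropped from 9 to 4 N at that moment.
- **Unloading:** The handles sprang fully open. I took the nut out by its ends and released it in the bowl.

**Last checks:**
- A close-up before the nut went into the bowl showed the pale kernel on the sunken cheek.
- The nutcracker lies open on the counter within a couple of millimetres of where it was.
- The jar, funnel and foil box look unmoved.
- The gripper is clear of everything.

**Could not confirm:** The nut rolled about its long axis as it cracked, so in the bowl its open side is not on top. I could not measure kernel crush directly. I judge the kernel whole because I stopped right after the shell gave and contact forces stayed low.

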